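# Close up the glue station for the night

### The arm

A 6-joint arm with a two-finger parallel gripper is mounted at the origin on the work surface. World frame = base frame: x ahead of the robot, y to its left, z up, the work surface at z = 0. Lengths are in m, angles in rad, forces in N, time in s.
With the tool pointing down it reaches from about 0.275 to 0.85 m from the base axis. Payload 19 kg.
Tool frame: the origin (TCP) lies midway between the tips of the shut fingers; the grasp point (between the pads) lies pinch_z behind it (pinch_z is the distance from the TCP to the grasp point, in m); z points along the fingers, y is the direction in which the jaws open and shut (so a half turn about z gives the same grasp; the last joint's range is limited). The gripper opens to 85 mm and grips with 20 to 120 N. Pads are 22 mm wide; open, the fingers measure 114 mm over their backs; the gripper's body (76 mm by 85 mm) begins 54 mm behind the grasp point. The pads swing forward as they close: fully open they stand 13 mm farther back than shut.
Start: joints at [-1.308, 0.15, 1.437, -0, 1.554, -0.134], TCP at [0.222, -0.53, 0.231] pointing down, gripper open.
Joint ranges: [-2.8, 2.8], [-0.68, 2.1], [0.12, 2.68], [-1.39, 4.53], [0.16, 2.79], [-2.81, 2.81]. Speed limits (rad/s): [1.89, 1.89, 2.22, 3.01, 3.01, 3.01].

### API

Orientations are given as a 3x3 rotation matrix whose columns are the frame's x, y, z axes.
In Python, from rig import sense, get_image, camera_params, finish_job, regions_of, spot_point, pinch_z gives the robot as it stands. The module is installed in compiled form; this text tells all that it offers.
- The arm moves only by the shell command python3 -m pendant 'ROWS'. ROWS is JSON, a list of rows, each a list of 7 numbers: the closure, from -1 (fully open) to 1 (shut), then the shift along the tool's x, y, z in m, then the turn, a rotation vector about the tool's x, y, z in degrees. In form: [[jaw, dx, dy, dz, wx, wy, wz], ...]. A call has 1 to 20 rows; each row is the pose to reach, as a shift and turn from the pose commanded when the call began, along the tool's axes at that moment; what a row does not reach only later rows make up. A row lasts 1/10 s, in which the tool goes at most 50 mm and 8.59 degrees, less where a joint would pass 70% of its speed; a pose out of reach is approached as far as the arm can. A call with a gripper value outside its range is refused whole. The fingers move at their own pace and stop on an object; the grip force is fixed at half the most. Time passes only in rows, so rows that repeat a pose let the fingers close. It gives the time, the measured TCP pose, the force and the opening at its end, in the units of the state.
- sense(): the state, without advancing time (a new reading comes with each control period).
- get_image(name): name is "scene" or "top" or "wrist"; returns the picture (480x640x3 uint8, blue, green, red); there is no depth.
- camera_params(name): a dict with "camera_matrix" (3x3 intrinsics, pixels), "distortion" ([k1, k2, p1, p2, k3] as OpenCV has them; the pictures are not rectified), "extrinsics" (4x4, takes a point from world to camera coordinates). Camera axes: x right, y down, z forward; pixel columns grow to the right and rows downward; lengths in m; the calibration is good to about 2 mm. A picture is of the moment at which its call begins: read the wrist's pose just before it. camera_params takes no time and is no camera call; for the wrist camera it gives the pose at the moment of the call.
- finish_job(): hands the job in, once; it reports no verdict.
Trained networks look in the newest picture that a camera, given by its name, has taken for a name from the list of things; names that differ only in an ending like _2 or _b are one class to them, and where a whole thing is asked for, a point or a joint stands for the part that bears it (a point fixed in the world has none). Each returns a list of dicts, best first, with "score" (0 to 1); they miss things now and then, are a little off and sometimes report something else, mostly with a low value. They report only what shows in the picture. A call takes as long as a camera call. They do not tell look-alikes from the thing itself.
- regions_of(camera, name): "mask" (480x640 bool, what is visible of it) and "centre" ([column, row] in pixels, amid what is visible of it).
- spot_point(camera, name): "centre" ([column, row] in pixels: a listed point, or the origin of a listed thing).
The state is a dict: "clock": time; "joint_positions": joint angles; "joint_velocities": joint speeds; "joint_efforts": joint torques, N m; "tcp_pos": TCP position; "tool_rot": TCP orientation; "ft_force": force on the tool from outside, world axes, zero at the start; "wrist_torque": the same for the moment, N m; "grip_width": finger opening in m.
Only numpy, scipy, OpenCV 4.12 (cv2) and the standard library are available. Lean on these libraries where they do the work, as an engineer would, in place of code of your own. Each camera call takes 0.05 s, during which the arm holds its last target.

### The job

Close up the gluing bench for the night: press the lid of every glue pot fully home, and only then slide that pot, without lifting or tipping it, off its heated disc to stand inside a rest ring, one pot to a ring. Throw the toggle clamp right back, lay the finished book flat in the middle of the drying board, then put the waiting book in its place, square and close up against both fences, and swing the clamp fully over centre onto it. Leave everything else where it lies.

Things in the scene. Friction and masses are not known exactly. Their poses are not given: they have to be found in the camera images.
- warmer: Glue warmer: fixed aluminium hotplate, 300 (x) x 260 (y) x 36 mm high, flat top; left or right of the gluing board. Origin: centre of its underside. Its +y half has three dark heated discs (82 mm, flush), its -y half three outlined rest rings, in lanes 90 mm apart along its x, lane 1 nearest the robot.
- rest1 (a point): Centre of rest ring 1 (82 mm diameter, painted outline) on the warmer's top, 140 mm along the warmer's -y from the heated disc of its lane. Its axes are the warmer's.
- rest2 (a point): Centre of rest ring 2 (82 mm diameter, painted outline) on the warmer's top, 140 mm along the warmer's -y from the heated disc of its lane. Its axes are the warmer's.
- rest3 (a point): Centre of rest ring 3 (82 mm diameter, painted outline) on the warmer's top, 140 mm along the warmer's -y from the heated disc of its lane. Its axes are the warmer's.
- pot1: Glue pot, tallest of up to three (any may be absent): steel saucepan 68 mm wide (lid 71), body 62 mm high, 0.35 to 0.6 kg. Origin: centre of its underside. Its black handle runs along its own -y: bar 12 mm wide and high, from 42 to 104 mm off the axis, its middle 48 mm above the origin. Starts on a heated disc, handle roughly towards the rest rings.
- lid1 (a joint): Push-fit lid of pot1, sliding on the pot's axis: m above fully home; 0 = home, 0.010 = upper stop, it does not come off. A tight fit holds it where it is: about 5 N down on its knob moves it. Knob on the axis, 24 mm wide, its flat top 82.5 mm above the pot's origin when home.
- pot2: Glue pot, middle of up to three (any may be absent): steel saucepan 68 mm wide (lid 71), body 54 mm high, 0.35 to 0.6 kg. Origin: centre of its underside. Its black handle runs along its own -y: bar 12 mm wide and high, from 42 to 104 mm off the axis, its middle 40 mm above the origin. Starts on a heated disc, handle roughly towards the rest rings.
- lid2 (a joint): Push-fit lid of pot2, sliding on the pot's axis: m above fully home; 0 = home, 0.010 = upper stop, it does not come off. A tight fit holds it where it is: about 5 N down on its knob moves it. Knob on the axis, 24 mm wide, its flat top 74.5 mm above the pot's origin when home.
- pot3: Glue pot, lowest of up to three (any may be absent): steel saucepan 68 mm wide (lid 71), body 46 mm high, 0.35 to 0.6 kg. Origin: centre of its underside. Its black handle runs along its own -y: bar 12 mm wide and high, from 42 to 104 mm off the axis, its middle 32 mm above the origin. Starts on a heated disc, handle roughly towards the rest rings.
- lid3 (a joint): Push-fit lid of pot3, sliding on the pot's axis: m above fully home; 0 = home, 0.010 = upper stop, it does not come off. A tight fit holds it where it is: about 5 N down on its knob moves it. Knob on the axis, 24 mm wide, its flat top 66.5 mm above the pot's origin when home.
- nest (a point): Gluing board (fixed, 280 x 280 x 12 mm plywood, centred 70 mm to -x, 85 mm to +y of here): place of a seated book's underside centre, 20 mm above the table; axes are the board's; the book's length goes along y. Fence face 29 mm to +x (two blocks with a 46 mm finger gap), end stop face 44 mm to +y, both 14 mm high; -x and -y open.
- clamp_handle (a joint): Toggle clamp handle angle (rad). 0 = upright, at its stop, past dead centre (0.08), arm pressing on the book; 1.35 = thrown right back to the gluing board's +y, arm stood up clear of the nest. Hinge along the board's x at the handle's foot. Stays where left (0.12 N m friction); a few N take it over centre.
- clamp_hinge (a point): Hinge axis of the clamp handle, 73 mm above the table; axes are the gluing board's.
- clamp_grip (a point): On the clamp handle's axis 85 mm from its hinge, to pinch across the board's x. Round grip 15 mm thick, ending 110 mm from the hinge. At angle q this point is 85 sin q mm to the board's +y and 85 cos q mm above the hinge.
- book1: Finished pocket book, at the start in the nest under the clamp. 56 (x) x 86 (y) x 20 mm (z), 0.11 kg, grey cloth, spine on its +x side. Origin: centre of its underside.
- book2: Waiting pocket book, same size and look as book1, at the start lying loose on the near (-x) half of the gluing board (12 mm above the table).
- dry_board: Drying board: small fixed cork-faced board 120 (x) x 125 (y) x 8 mm on the near half of the gluing board, beside the waiting book, on either side of it. Origin: centre of its underside, 12 mm above the table; its top is 8 mm higher.
- cup: White paper coffee cup, 82 mm across, 100 mm high (bystander).
- phone: Black phone lying flat, 72 x 148 x 9 mm (bystander).
- tape: Roll of green tape lying flat, 96 mm across, 22 mm high (bystander).
- brush: Glue brush, 200 mm long, lying between the warmer and the gluing board (bystander).
- folder: White folding bone 150 x 22 x 5 mm (bystander).
- ruler: Steel ruler 300 x 28 x 4 mm (bystander).
- weight: Cloth-covered brick weight 75 x 50 x 45 mm (bystander).
There are look-alikes about, which are no part of the job. Leave any purple look-alike of the book1 alone.

How it is judged:
By the outcome, as a careful person would: the job done as asked, in the order asked, and still so for the second after the job is handed in, with the robot touching nothing.
Of pot1, pot2, pot3 only 2 to 3 are there at a start; the rules pass over those that are not, and their reading is None.
At some moment in a run one of pot1, pot2, pot3 may be knocked a few centimetres aside while the robot is not near it.
Once in a run the grip may slacken for a moment while it holds something.
It also fails if it takes over 210 s, if anything falls off the work surface, if the arm or the gripper's body presses on something with over 40 N, if the wrist force passes 120 N, or if a joint passes its speed limit or range.

## Working session

There is one attempt and no reset: what is moved stays moved. The work goes in short steps, Python scripts to look and compute and a shell command to move; the robot and the scene stay as the last step left them, time stands still between calls to the robot, and variables do not carry over. Pictures are saved under pics/ and viewed, and the job is handed in when it is done.

```bash
ls; mkdir -p pics
python3 - <<'E'
from rig import *
import rig,cv2
s=sense()
print({k:s[k] for k in s}); print(pinch_z)
for c in ["scene","top","wrist"]:
    cv2.imwrite(f"pics/{c}0.png",get_image(c)); 
    p=camera_params(c); print(c,p)
E
```

```text
pics
{'clock': 0.0, 'joint_positions': array([-1.30800347e+00,  1.50957792e-01,  1.43801292e+00, -7.02124934e-06,
        1.55380599e+00, -1.34040033e-01]), 'joint_velocities': array([-0.00053689, -0.000966  ,  0.00175346, -0.0015181 , -0.00104084,
       -0.00225027]), 'joint_efforts': array([ 1.63327945e-04, -7.13051319e+01, -5.70870960e+01, -1.33628914e-04,
        8.85955902e-03, -1.77316881e-06]), 'tcp_pos': array([ 0.22213129, -0.53009534,  0.23070055]), 'tool_rot': array([[ 9.22289678e-01,  3.86499224e-01, -3.14368867e-04],
       [ 3.86499322e-01, -9.22288984e-01,  1.14157156e-03],
       [ 1.51277578e-04, -1.17436302e-03, -9.99999299e-01]]), 'ft_force': array([0.48201253, 0.16129472, 0.80797552]), 'wrist_torque': array([-0.06863735,  0.02073761, -0.01292948]), 'grip_width': 0.08586463322795777}
0.0187
scene {'camera_matrix': array([[556.71547703,   0.        , 323.26643184],
       [  0.        , 556.71547703, 229.04735235],
       [  0.        ,   0.        ,   1.        ]]), 'distortion': array([-0.01482945,  0.        ,  0.        ,  0.        ,  0.        ]), 'extrinsics
[... 600 characters left out ...]
98075224, -0.02412648, -0.19376004,  0.5614261 ],
       [ 0.19394589, -0.00559505, -0.98099627,  1.30659645],
       [ 0.        ,  0.        ,  0.        ,  1.        ]])}
wrist {'camera_matrix': array([[405.75931207,   0.        , 320.64943497],
       [  0.        , 405.75931207, 243.42797231],
       [  0.        ,   0.        ,   1.        ]]), 'distortion': array([-0.07044422,  0.        ,  0.        ,  0.        ,  0.        ]), 'extrinsics': array([[ 0.38664455, -0.92222717, -0.00174499, -0.57438134],
       [-0.88274837, -0.3706394 ,  0.28875898, -0.03812783],
       [-0.26694814, -0.11010669, -0.95740023,  0.37889356],
       [ 0.        ,  0.        ,  0.        ,  1.        ]])}
```

View pics/scene0.png

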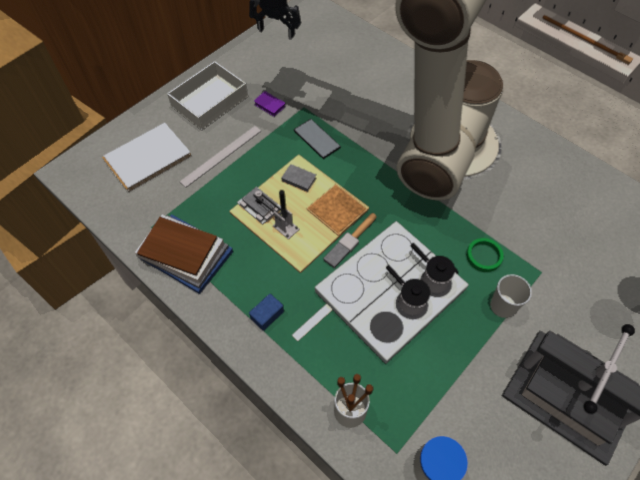

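View pics/top0.png

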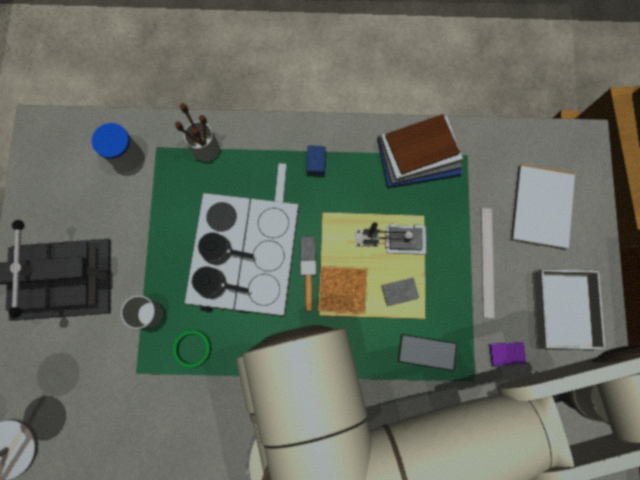

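View pics/wrist0.png

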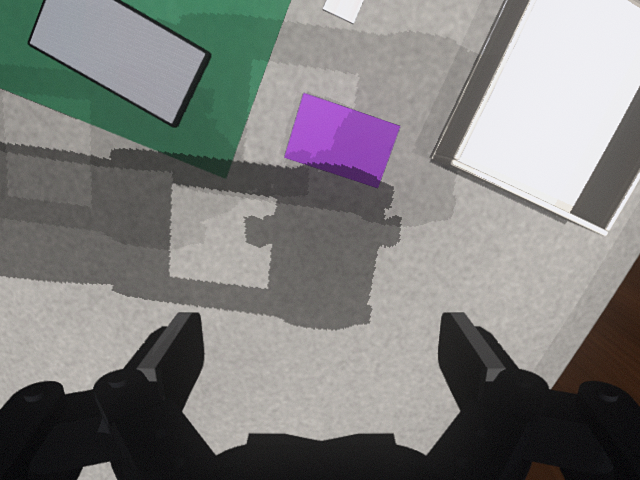

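The top picture shows the warmer on the left with pots at about (210,282) and (213,248). The board is on the right: book1 under the clamp at (407,238), the loose book2 at (400,291) and the cork board at (343,290). The purple look-alike at (508,354) is off the bench area.

```bash
cat > h.py <<'E'
import numpy as np,cv2
from rig import *
def ray(c,uv,P=None):
    P=P or camera_params(c);K=P["camera_matrix"];E=P["extrinsics"]
    n=cv2.undistortPoints(np.array([[uv]],float),K,P["distortion"])[0,0]
    R=E[:3,:3];t=E[:3,3];o=-R.T@t;d=R.T@np.array([n[0],n[1],1.]);return o,d
def atz(c,uv,z,P=None):
    o,d=ray(c,uv,P);return o+d*(z-o[2])/d[2]
def proj(c,p,P=None):
    P=P or camera_params(c);E=P["extrinsics"]
    r,_=cv2.Rodrigues(E[:3,:3]);return cv2.projectPoints(np.array(p,float).reshape(-1,3),r,E[:3,3],P["camera_matrix"],P["distortion"])[0][:,0]
def tri(uvs):
    A=np.zeros((3,3));b=np.zeros(3);L=[]
    for c,uv in uvs:
        o,d=ray(c,uv);d/=np.linalg.norm(d);M=np.eye(3)-np.outer(d,d);A+=M;b+=M@o;L.append((o,M))
    p=np.linalg.solve(A,b);return p,[np.linalg.norm(M@(p-o)) for o,M in L]
E
python3 - <<'E'
from h import *
np.set_printoptions(precision=4,suppress=True)
Z={"warmer":0,"rest1":.036,"rest2":.036,"rest3":.036,"pot1":.036,"pot2":.036,"pot3":.036,"nest":.02,"clamp_hinge":.073,"book1":.02,"book2":.012,"dry_board":.012,"clamp_grip":None}
for c in ["top","scene"]:
    get_image(c)
    for n,z in Z.items():
        r=spot_point(c,n)[:3]
        print(c,n,[(np.round(q["centre"],1),round(q["score"],2),atz(c,q["centre"],z)[:2] if z is not None else None) for q in r])
im=get_image("top")
print(sense()["clock"])
cv2.imwrite("pics/board_crop.png",cv2.resize(im[200:330,300:440],None,fx=5,fy=4.5,interpolation=cv2.INTER_CUBIC))
cv2.imwrite("pics/warm_crop.png",cv2.resize(im[185:325,175:315],None,fx=5,fy=4.2,interpolation=cv2.INTER_CUBIC))
E
```

```text
top warmer [(array([244.5, 257.8]), 0.68, array([0.5174, 0.1741]))]
top rest1 [(array([264.5, 289.6]), 0.79, array([0.4292, 0.1127])), (array([267.8, 254.9]), 0.74, array([0.521 , 0.1079])), (array([272.9, 220.6]), 0.57, array([0.6143, 0.0982]))]
top rest2 [(array([264.5, 289.6]), 0.79, array([0.4292, 0.1127])), (array([267.8, 254.9]), 0.74, array([0.521 , 0.1079])), (array([272.9, 220.6]), 0.57, array([0.6143, 0.0982]))]
top rest3 [(array([264.5, 289.6]), 0.79, array([0.4292, 0.1127])), (array([267.8, 254.9]), 0.74, array([0.521 , 0.1079])), (array([272.9, 220.6]), 0.57, array([0.6143, 0.0982]))]
top pot1 [(array([212.9, 248.1]), 0.83, array([0.5357, 0.2538])), (array([209.5, 283.7]), 0.74, array([0.4412, 0.2567])), (array([490.3, 261. ]), 0.69, array([ 0.5189, -0.481 ]))]
top pot2 [(array([212.9, 248.1]), 0.83, array([0.5357, 0.2538])), (array([209.5, 283.7]), 0.74, array([0.4412, 0.2567])), (array([490.3, 261. ]), 0.69, array([ 0.5189, -0.481 ]))]
top pot3 [(array([212.9, 248.1]), 0.83, array([0.5357, 0.2538])), (array([209.5, 283.7]), 0.74, array([0.4412, 0.2567])), (array([490.3
[... 2024 characters left out ...]
635])), (array([371.2, 265.7]), 0.55, array([0.5375, 0.1103])), (array([392.7, 289.5]), 0.23, array([0.5522, 0.1922]))]
scene book1 [(array([269.5, 105.7]), 0.89, array([ 0.2946, -0.5107])), (array([262.1, 204.4]), 0.82, array([ 0.5734, -0.2562])), (array([300.3, 179.1]), 0.79, array([ 0.4364, -0.2385]))]
scene book2 [(array([269.5, 105.7]), 0.89, array([ 0.2896, -0.5167])), (array([262.1, 204.4]), 0.82, array([ 0.5702, -0.2606])), (array([300.3, 179.1]), 0.79, array([ 0.4323, -0.2428]))]
scene dry_board [(array([337. , 209.5]), 0.64, array([ 0.4386, -0.093 ]))]
scene clamp_grip [(array([281.6, 195. ]), 0.62, None), (array([259.8, 204.7]), 0.5, None), (array([350.1, 290.1]), 0.37, None)]
1.6
```

View pics/board_crop.png

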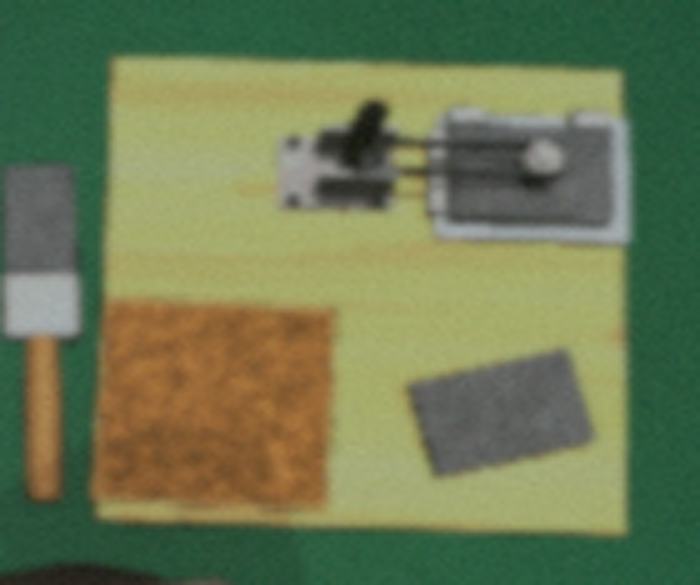

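View pics/warm_crop.png

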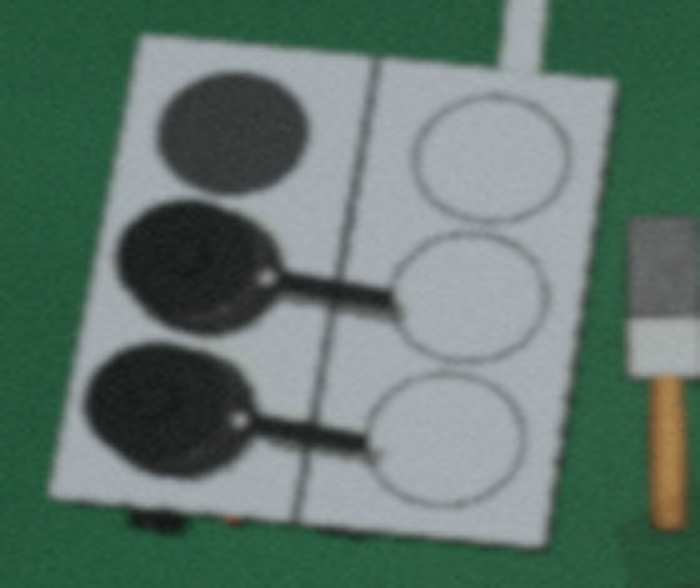

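```bash
cat >> h.py <<'E'
def rel(p,yaw=None,rot=None):
    """shift (mm) and wz (deg) from the measured pose to TCP p, tool-x heading yaw deg"""
    s=sense();R=s["tool_rot"];d=R.T@(np.array(p)-s["tcp_pos"])
    out=[round(v*1000,1) for v in d]
    if yaw is not None:
        a=np.radians(yaw);D=np.array([[np.cos(a),np.sin(a),0],[np.sin(a),-np.cos(a),0],[0,0,-1.]])
        out+=list(np.round(np.degrees(cv2.Rodrigues(R.T@D)[0].ravel()),2))
    print("rel",out,"n>=",int(np.ceil(np.linalg.norm(d)/.05)))
E
python3 - <<'E'
from h import *
rel([.48,-.08,.33],90)
E
```

```text
rel [np.float64(411.8), np.float64(-315.7), np.float64(-98.7), np.float64(-0.01), np.float64(-0.0), np.float64(-67.27)] n>= 11
```

```bash
python3 -m pendant '[[-1,0,0,-0.099,0,0,0],[-1,0,0,-0.099,0,0,0],[-1,0.412,-0.316,-0.099,0,0,-67.3],[-1,0.412,-0.316,-0.099,0,0,-67.3],[-1,0.412,-0.316,-0.099,0,0,-67.3],[-1,0.412,-0.316,-0.099,0,0,-67.3],[-1,0.412,-0.316,-0.099,0,0,-67.3],[-1,0.412,-0.316,-0.099,0,0,-67.3],[-1,0.412,-0.316,-0.099,0,0,-67.3],[-1,0.412,-0.316,-0.099,0,0,-67.3],[-1,0.412,-0.316,-0.099,0,0,-67.3],[-1,0.412,-0.316,-0.099,0,0,-67.3],[-1,0.412,-0.316,-0.099,0,0,-67.3],[-1,0.412,-0.316,-0.099,0,0,-67.3],[-1,0.412,-0.316,-0.099,0,0,-67.3],[-1,0.412,-0.316,-0.099,0,0,-67.3]]'
python3 - <<'E'
from h import *
s=sense();print(s["joint_positions"])
cv2.imwrite("pics/wb.png",get_image("wrist"))
E
```

```text
clock: 3.2
tcp_pos: [0.4798, -0.0804, 0.3304]
tool_rot: [[0.0, 1.0, -0.0], [1.0, -0.0, -0.0], [-0.0, -0.0, -1.0]]
ft_force: [0.6, -0.2, 0.5]
grip_width: 0.0854
[-3.24446078e-01 -5.01387739e-02  1.45048815e+00 -8.94057296e-05
  1.74123273e+00 -3.24203577e-01]
```

View pics/wb.png

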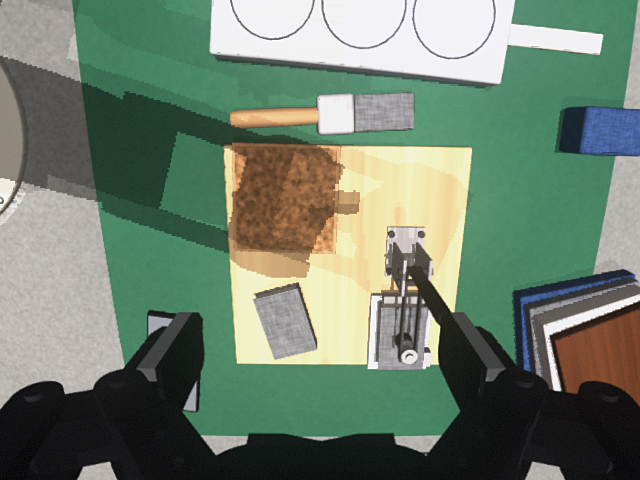

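The board is fully in view: corners (224,147), (471,148), (456,363) and (238,363), cork at about (285,198), book2 at (285,320), clamp at (405,250). I'll fit the rectangles next.

Run:
```python
from h import *
np.set_printoptions(precision=4,suppress=True)
im=get_image("wrist");P=camera_params("wrist")
hsv=cv2.cvtColor(im,cv2.COLOR_BGR2HSV)
def pts(l,z): return np.array([atz("wrist",u,z,P)[:2] for u in l])
b=pts([(224,147),(471,148),(456,363),(238,363)],.012);print("board",b,b.mean(0));
print([np.linalg.norm(b[i]-b[(i+1)%4]) for i in range(4)],[np.degrees(np.arctan2(*(b[(i+1)%4]-b[i])[::-1])) for i in range(4)])
for n,z in [("book2",.032),("dry_board",.020),("book1",.04),("clamp_handle",.1),("warmer",.036)]:
    for r in regions_of("wrist",n)[:3]:
        m=r["mask"].astype(np.uint8);c=max(cv2.findContours(m,0,1)[0],key=cv2.contourArea)
        w=pts(c[:,0].astype(float),z);q=cv2.minAreaRect((w*1000).astype(np.float32))
        print(n,round(r["score"],2),np.round(r["centre"]),m.sum(),"rect mm",np.round(q[0],1),np.round(q[1],1),round(q[2],1))
for n,z in [("nest",.02),("clamp_hinge",.073),("clamp_grip",.158)]:
    for r in spot_point("wrist",n)[:2]: print(n,round(r["score"],2),r["centre"],atz("wrist",r["centre"],z,P))
crop=im[210:380,350:480];cv2.imwrite("pics/clampcrop.png",cv2.resize(crop,None,fx=3.5,fy=3.5,interpolation=cv2.INTER_CUBIC))
```

```text
board [[ 0.3713 -0.0334]
 [ 0.6475 -0.034 ]
 [ 0.6574 -0.3104]
 [ 0.3703 -0.3095]] [ 0.5116 -0.1718]
[np.float64(0.27617107933560525), np.float64(0.27659575198985403), np.float64(0.2871574492914888), np.float64(0.2761333721120905)] [np.float64(-0.13150160059538485), np.float64(-87.93309327645271), np.float64(179.81680950731186), np.float64(89.79047548901053)]
book2 0.85 [395. 329.] 2384 rect mm [ 576.9 -258.2] [93.9 61.5] 89.4
book2 0.63 [286. 321.] 3264 rect mm [ 436.5 -238.3] [60.1 91.6] 15.0
dry_board 0.66 [286. 196.] 11529 rect mm [438.7 -92. ] [126.3 120.8] 87.9
book1 0.85 [395. 329.] 2384 rect mm [ 575.1 -253.6] [92.2 60.4] 89.4
book1 0.63 [286. 321.] 3264 rect mm [ 437.3 -234.1] [59.  89.9] 15.0
clamp_handle 0.89 [430. 294.] 927 rect mm [ 587.9 -170.4] [18.8 72.6] 31.6
warmer 0.93 [371.  37.] 21488 rect mm [519.   70.8] [303.9  81.6] 0.5
nest 0.8 [398.4, 334.7] [ 0.5765 -0.2629  0.02  ]
nest 0.29 [456.7, 14.2] [0.6183 0.1017 0.02  ]
clamp_hinge 0.97 [414.9, 270.2] [ 0.5782 -0.1567  0.073 ]
clamp_grip 0.82 [437.7, 307.9] [ 0.5793 -0.1594  0.158 ]
```

View pics/clampcrop.png

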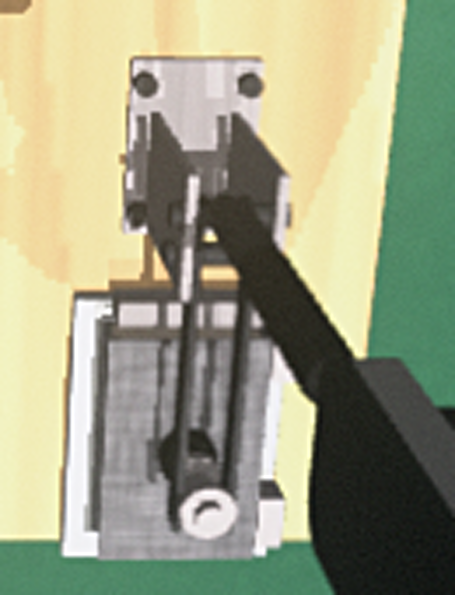

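```bash
python3 -m pendant '[[-1,-0.078,0.099,0.05,0,0,0],[-1,-0.078,0.099,0.05,0,0,0],[-1,-0.078,0.099,0.05,0,0,0],[-1,-0.078,0.099,0.1,0,0,0],[-1,-0.078,0.099,0.15,0,0,0],[-1,-0.078,0.099,0.191,0,0,0],[-1,-0.078,0.099,0.191,0,0,0]]'
python3 - <<'E'
from h import *
cv2.imwrite("pics/wc.png",get_image("wrist"))
E
```

```text
clock: 4.4
tcp_pos: [0.5767, -0.1567, 0.1339]
tool_rot: [[-0.0, 1.0, -0.008], [1.0, 0.001, 0.003], [0.003, -0.008, -1.0]]
ft_force: [-0.6, -0.1, 0.4]
grip_width: 0.0855
```

View pics/wc.png

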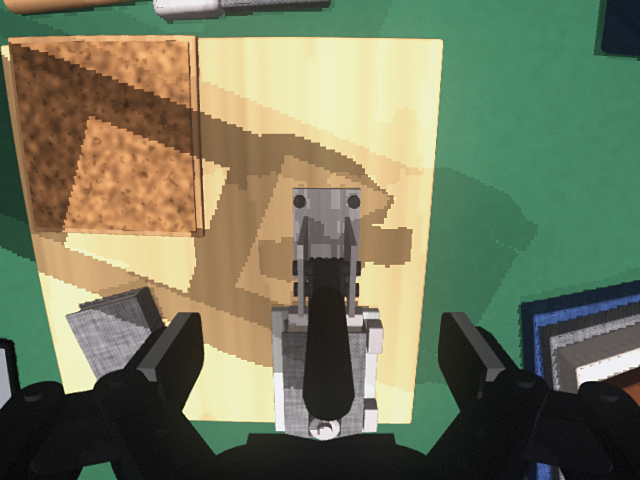

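The handle sits midway between the pads, around columns 305–350. Closing now.

```bash
python3 -m pendant '[[1,0,0,0,0,0,0],[1,0,0,0,0,0,0],[1,0,0,0,0,0,0],[1,0,0,0,0,0,0],[1,0,0,0,0,0,0],[1,0,0,0,0,0,0],[1,0,0,0,0,0,0],[1,0,0,0,0,0,0]]'
```

```text
clock: 5.25
tcp_pos: [0.5793, -0.1576, 0.14]
tool_rot: [[-0.001, 1.0, 0.001], [1.0, 0.001, -0.0], [-0.0, 0.001, -1.0]]
ft_force: [-1.2, 0.5, 5.6]
grip_width: 0.0122
```

```bash
python3 -m pendant '[[1,0.0085,0,0.0004,0,0,0],[1,0.0169,0,0.0017,0,0,0],[1,0.0251,0,0.0038,0,0,0],[1,0.0331,0,0.0067,0,0,0],[1,0.0408,0,0.0104,0,0,0],[1,0.048,0,0.0148,0,0,0],[1,0.0548,0,0.02,0,0,0],[1,0.061,0,0.0258,0,0,0],[1,0.0666,0,0.0322,0,0,0]]'
python3 -m pendant '[[1,0.0049,0,0.0069,0,0,0],[1,0.0092,0,0.0142,0,0,0],[1,0.0126,0,0.022,0,0,0],[1,0.0153,0,0.0301,0,0,0],[1,0.0163,0,0.0342,0,0,0],[1,0.0168,0,0.0372,0,0,0],[1,0.0168,0,0.0372,0,0,0]]'
python3 - <<'E'
from h import *
cv2.imwrite("pics/wd.png",get_image("wrist"))
cv2.imwrite("pics/sd.png",cv2.resize(get_image("scene")[130:290,180:400],None,fx=3.5,fy=3.5))
E
```

```text
clock: 6.15
tcp_pos: [0.5797, -0.0912, 0.1083]
tool_rot: [[-0.001, 1.0, 0.002], [1.0, 0.001, -0.001], [-0.001, 0.002, -1.0]]
ft_force: [0.1, -1.7, 11.5]
grip_width: 0.0122
clock: 6.85
tcp_pos: [0.5798, -0.0738, 0.0706]
tool_rot: [[-0.001, 1.0, 0.002], [1.0, 0.001, 0.0], [0.0, 0.002, -1.0]]
ft_force: [4.4, 4.7, 6.4]
grip_width: 0.0123
```

View pics/wd.png

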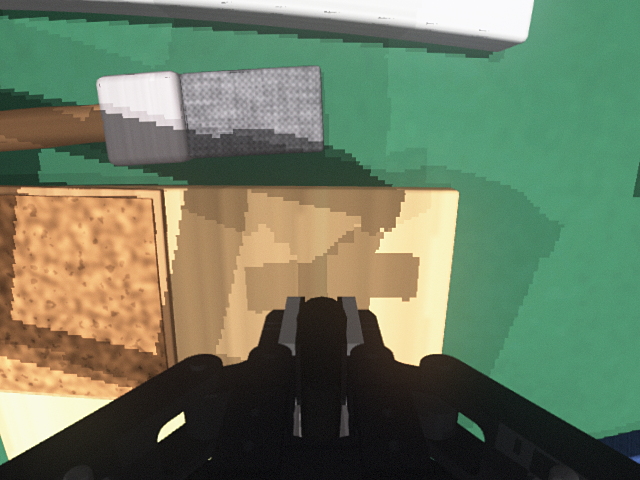

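View pics/sd.png

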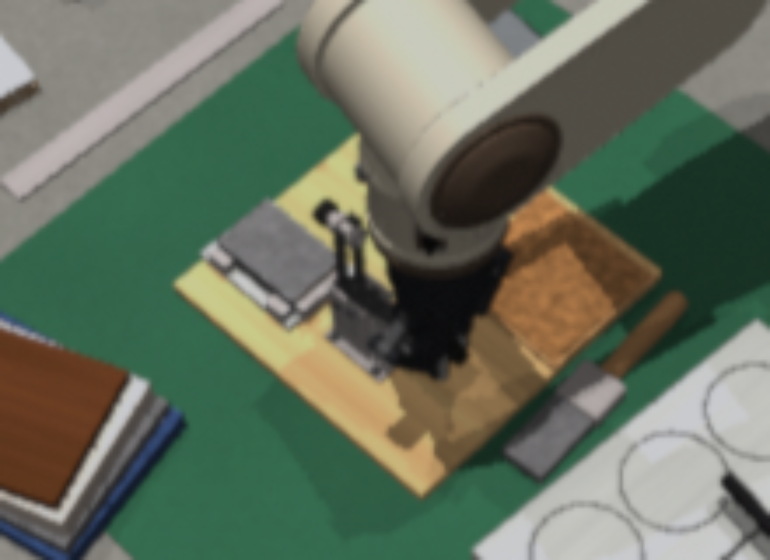

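```bash
python3 -m pendant '[[0,0,0,0,0,0,0],[-0.3,0,0,0,0,0,0],[-0.3,0,0,0,0,0,0],[-0.3,0,0,0,0,0,0],[-0.3,0,0,-0.05,0,0,0],[-0.3,0,0,-0.1,0,0,0],[-1,0,0,-0.15,0,0,0],[-1,0,0,-0.19,0,0,0],[-1,0,0,-0.19,0,0,0]]'
python3 -m pendant '[[-1,-0.09,0,0,0,0,90],[-1,-0.09,0,0,0,0,90],[-1,-0.09,0,0,0,0,90],[-1,-0.09,0,0,0,0,90],[-1,-0.09,0,0,0,0,90],[-1,-0.09,0,0,0,0,90],[-1,-0.09,0,0,0,0,90],[-1,-0.09,0,0,0,0,90],[-1,-0.09,0,0,0,0,90],[-1,-0.09,0,0,0,0,90],[-1,-0.09,0,0,0,0,90],[-1,-0.09,0,0,0,0,90]]'
python3 - <<'E'
from h import *
print(sense()["joint_positions"])
rel([.578,-.29,.26],-90)
E
```

```text
clock: 7.85
tcp_pos: [0.5804, -0.0745, 0.2661]
tool_rot: [[-0.001, 1.0, 0.008], [1.0, 0.001, -0.002], [-0.002, 0.008, -1.0]]
ft_force: [0.7, -0.1, -0.1]
grip_width: 0.0857
clock: 9.05
tcp_pos: [0.579, -0.1642, 0.2595]
tool_rot: [[1.0, -0.001, -0.001], [-0.001, -1.0, 0.0], [-0.001, -0.0, -1.0]]
ft_force: [-0.2, 0.1, 0.0]
grip_width: 0.0853
[-4.04273670e-01  1.99745404e-01  1.32354001e+00  7.60245611e-05
  1.61892875e+00  1.16718649e+00]
rel [np.float64(-0.9), np.float64(125.8), np.float64(-0.5), np.float64(0.01), np.float64(0.04), np.float64(89.96)] n>= 3
```

```bash
python3 -m pendant '[[-1,0,0.126,0,0,0,90],[-1,0,0.126,0,0,0,90],[-1,0,0.126,0,0,0,90],[-1,0,0.126,0,0,0,90],[-1,0,0.126,0,0,0,90],[-1,0,0.126,0,0,0,90],[-1,0,0.126,0,0,0,90],[-1,0,0.126,0,0,0,90],[-1,0,0.126,0,0,0,90],[-1,0,0.126,0,0,0,90],[-1,0,0.126,0,0,0,90],[-1,0,0.126,0,0,0,90]]'
python3 - <<'E'
from h import *
print(sense()["joint_positions"])
cv2.imwrite("pics/we.png",get_image("wrist"))
E
```

```text
clock: 10.25
tcp_pos: [0.5791, -0.2902, 0.2596]
tool_rot: [[0.002, -1.0, -0.0], [-1.0, -0.002, 0.0], [-0.0, 0.0, -1.0]]
ft_force: [0.3, 0.0, -0.0]
grip_width: 0.0853
[-5.83347769e-01  2.97593371e-01  1.20264074e+00  2.47906691e-05
  1.64182111e+00  2.55649857e+00]
```

View pics/we.png

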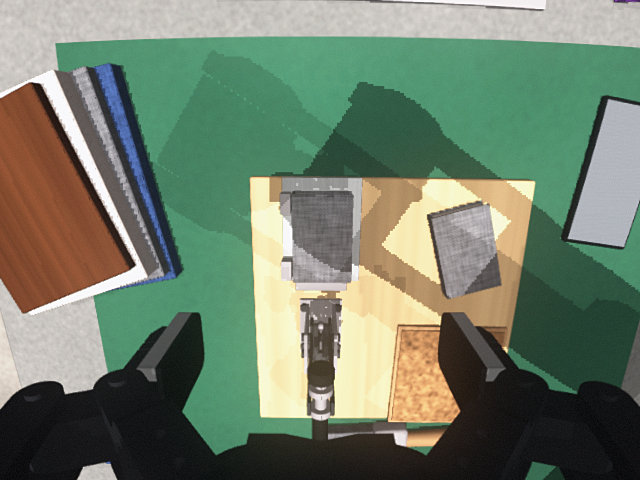

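Book1 is at (322,236), square in the nest with the fences to its left and bottom. Book2 is at (465,250), tilted. The clamp arm stands clear at (320,370). Both books are grey, so I'll enlarge this and measure.

Run:
```python
from h import *
np.set_printoptions(precision=4,suppress=True)
im=get_image("wrist");P=camera_params("wrist")
c=im[170:310,260:520];cv2.imwrite("pics/books.png",cv2.resize(c,None,fx=3,fy=3,interpolation=cv2.INTER_CUBIC))
def pts(l,z): return np.array([atz("wrist",u,z,P)[:2] for u in l])
for n,z in [("book1",.04),("book2",.032),("dry_board",.02)]:
    for r in regions_of("wrist",n)[:3]:
        m=r["mask"].astype(np.uint8);k=max(cv2.findContours(m,0,1)[0],key=cv2.contourArea)
        w=pts(k[:,0].astype(float),z);q=cv2.minAreaRect((w*1000).astype(np.float32))
        print(n,round(r["score"],2),np.round(r["centre"]),"rect mm",np.round(q[0],1),np.round(q[1],1),round(q[2],1))
b=pts([(250,178),(534,180),(261,417)],.012);print("board",b)
```

```text
book1 0.8 [462. 247.] rect mm [ 442.2 -248.6] [59.  90.7] 15.6
book1 0.72 [323. 234.] rect mm [ 577.4 -260. ] [56.1 87.8] 0.3
book2 0.8 [462. 247.] rect mm [ 439.1 -246.1] [60.3 92.7] 15.6
book2 0.72 [323. 234.] rect mm [ 577.4 -257.7] [57.3 89.7] 0.3
dry_board 0.82 [418. 378.] rect mm [459.4 -97.3] [128.   84.5] 89.0
board [[ 0.6462 -0.3116]
 [ 0.3695 -0.3121]
 [ 0.647  -0.0338]]
```

View pics/books.png

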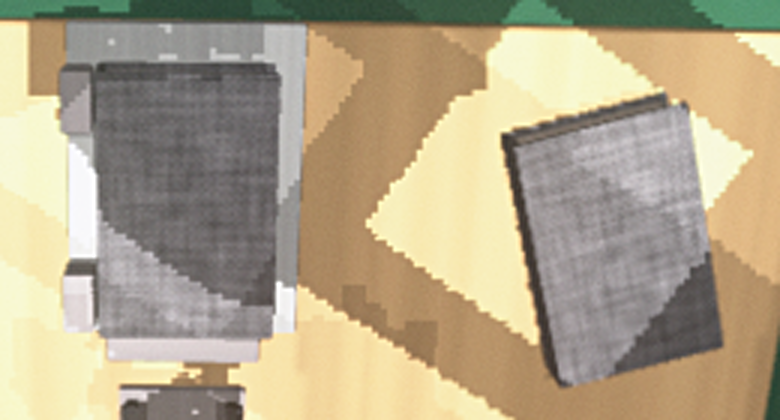

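Run:
```python
from h import *
print(tri([("wrist",(320,372)),("scene",(274,191))]),tri([("wrist",(320,395)),("scene",(279.5,196))]))
for z in (.1,.13,.16,.19): print(z,atz("wrist",(320,358),z))
```

```text
(array([ 0.57799672, -0.19153364,  0.15146627]), [np.float64(0.0008312826435094978), np.float64(0.0008312826435091624)]) (array([ 0.57834057, -0.17076441,  0.14996186]), [np.float64(0.0003988584537991643), np.float64(0.00039885845379899457)])
0.1 [ 0.57871334 -0.17061947  0.1       ]
0.13 [ 0.57875646 -0.18981839  0.13      ]
0.16 [ 0.57879959 -0.20901731  0.16      ]
0.19 [ 0.57884272 -0.22821624  0.19      ]
```

```bash
python3 -m pendant '[[-1,-0.029,0.002,0.05,0,0,0],[-1,-0.029,0.002,0.1,0,0,0],[-1,-0.029,0.002,0.15,0,0,0],[-1,-0.029,0.002,0.19,0,0,0],[-1,-0.029,0.002,0.215,0,0,0],[-1,-0.029,0.002,0.23,0,0,0],[-1,-0.029,0.002,0.238,0,0,0],[-1,-0.029,0.002,0.243,0,0,0],[-1,-0.029,0.002,0.243,0,0,0]]'
python3 - <<'E'
from h import *
cv2.imwrite("pics/wf.png",get_image("wrist"))
E
```

```text
clock: 11.4
tcp_pos: [0.5776, -0.2614, 0.0176]
tool_rot: [[0.001, -1.0, 0.001], [-1.0, -0.001, -0.0], [0.0, -0.001, -1.0]]
ft_force: [0.3, 0.6, 0.5]
grip_width: 0.0851
```

View pics/wf.png

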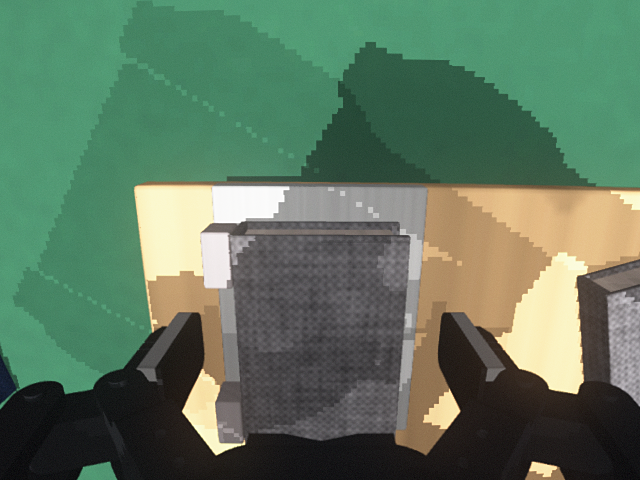

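The left finger lines up with the fence gap and the book is centred between the pads.

```bash
python3 -m pendant '[[1,0,0,0,0,0,0],[1,0,0,0,0,0,0],[1,0,0,0,0,0,0],[1,0,0,0,0,0,0],[1,0,0,0,0,0,0],[1,0,0,0,0,0,0],[1,0,0,0,0,0,0]]'
python3 -m pendant '[[1,0,0,-0.01,0,0,0],[1,0,0,-0.03,0,0,0],[1,0,0,-0.06,0,0,0],[1,0,0,-0.06,0,0,0],[1,0,0,-0.06,0,0,0]]'
python3 - <<'E'
from h import *
cv2.imwrite("pics/wg.png",get_image("wrist"))
rel([.439,-.096,.08],-90)
E
```

```text
clock: 12.15
tcp_pos: [0.5776, -0.2614, 0.018]
tool_rot: [[0.001, -1.0, 0.001], [-1.0, -0.001, -0.001], [0.001, -0.001, -1.0]]
ft_force: [-1.6, 0.3, 6.6]
grip_width: 0.0552
clock: 12.65
tcp_pos: [0.5774, -0.2613, 0.0779]
tool_rot: [[0.001, -1.0, 0.001], [-1.0, -0.001, -0.001], [0.001, -0.001, -1.0]]
ft_force: [-1.0, 0.8, -1.5]
grip_width: 0.0545
rel [np.float64(-165.2), np.float64(137.9), np.float64(-3.0), np.float64(0.0), np.float64(0.01), np.float64(0.04)] n>= 5
```

View pics/wg.png

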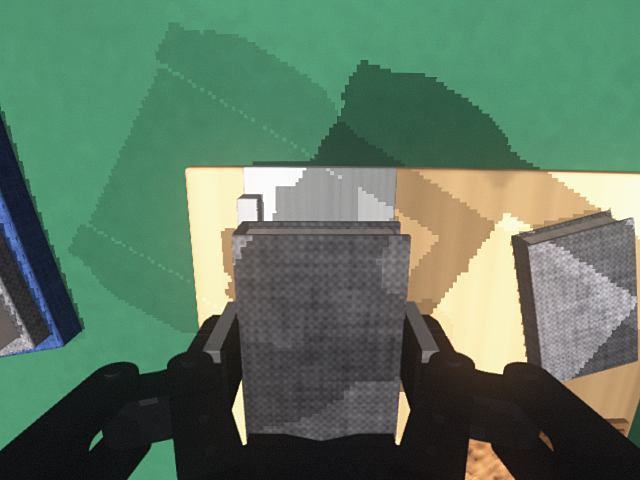

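```bash
python3 -m pendant '[[1,0,0.04,0.01,0,0,0],[1,0,0.08,0.02,0,0,0],[1,0,0.12,0.02,0,0,0],[1,-0.02,0.138,0.02,0,0,0],[1,-0.06,0.138,0.02,0,0,0],[1,-0.1,0.138,0.02,0,0,0],[1,-0.14,0.138,0.02,0,0,0],[1,-0.166,0.138,0.02,0,0,0],[1,-0.166,0.138,0.02,0,0,0],[1,-0.166,0.138,0.04,0,0,0],[1,-0.166,0.138,0.054,0,0,0],[1,-0.166,0.138,0.054,0,0,0]]'
python3 - <<'E'
from h import *
print(sense()["joint_positions"])
cv2.imwrite("pics/sg.png",cv2.resize(get_image("scene")[130:290,180:400],None,fx=3.5,fy=3.5))
cv2.imwrite("pics/wh.png",get_image("wrist"))
E
```

```text
clock: 13.9
tcp_pos: [0.4378, -0.0952, 0.021]
tool_rot: [[0.0, -1.0, -0.004], [-1.0, -0.0, 0.001], [-0.001, 0.004, -1.0]]
ft_force: [-1.1, 0.7, -1.5]
grip_width: 0.0546
[-3.86296393e-01  6.83317828e-02  1.98363641e+00 -6.58525597e-05
  1.09341397e+00  2.75486879e+00]
```

View pics/sg.png

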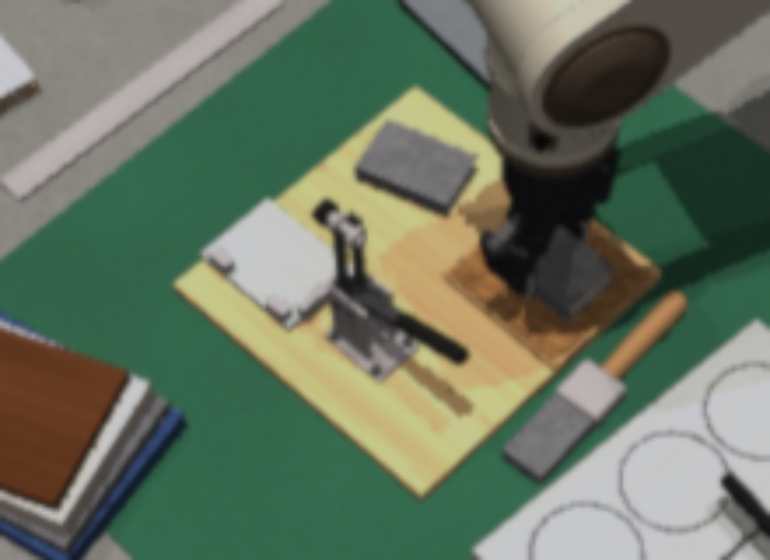

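View pics/wh.png

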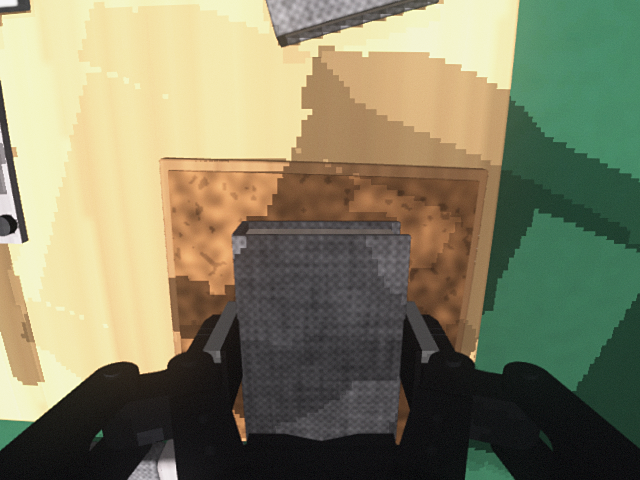

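```bash
python3 - <<'E'
from h import *
for u,z in [((165,171),.02),((486,180),.02),((325,160),.012),((172,300),.02),((480,300),.02)]: print(u,atz("wrist",u,z))
print(sense()["tcp_pos"])
E
python3 -m pendant '[[1,0,0,0,0,0,0],[1,0,0,0.002,0,0,0],[1,0,0,0.002,0,0,0]]'
```

```text
(165, 171) [ 0.49410338 -0.15255907  0.02      ]
(486, 180) [ 0.3787817  -0.14938438  0.02      ]
(325, 160) [ 0.43681482 -0.15542948  0.012     ]
(172, 300) [ 0.49685236 -0.10228487  0.02      ]
(480, 300) [ 0.37557634 -0.10217471  0.02      ]
[ 0.43886824 -0.09555567  0.02283564]
clock: 14.3
tcp_pos: [0.4391, -0.0953, 0.0211]
tool_rot: [[0.0, -1.0, 0.0], [-1.0, -0.0, -0.0], [0.0, -0.0, -1.0]]
ft_force: [-0.9, 0.4, -1.6]
grip_width: 0.0542
```

```bash
python3 -m pendant '[[1,0,0.001,0.002,0,0,0],[1,0,0.001,0.003,0,0,0],[1,0,0.001,0.003,0,0,0]]'
```

```text
clock: 14.6
tcp_pos: [0.438, -0.0952, 0.018]
tool_rot: [[0.001, -1.0, -0.0], [-1.0, -0.001, 0.0], [-0.0, 0.0, -1.0]]
ft_force: [-1.7, 0.4, 3.8]
grip_width: 0.0549
```

```bash
python3 -m pendant '[[0,0,0,0,0,0,0],[-1,0,0,0,0,0,0],[-1,0,0,0,0,0,0],[-1,0,0,0,0,0,0],[-1,0,0,-0.02,0,0,0],[-1,0,0,-0.06,0,0,0],[-1,0,0,-0.11,0,0,0],[-1,0,0,-0.16,0,0,0],[-1,0.1,0,-0.18,0,0,0],[-1,0.14,0,-0.18,0,0,0],[-1,0.16,0,-0.18,0,0,0],[-1,0.16,0,-0.18,0,0,0],[-1,0.16,0,-0.18,0,0,0]]'
python3 - <<'E'
from h import *
np.set_printoptions(precision=4,suppress=True)
im=get_image("wrist");P=camera_params("wrist");cv2.imwrite("pics/wi.png",im)
def pts(l,z): return np.array([atz("wrist",u,z,P)[:2] for u in l])
for r in regions_of("wrist","book2")[:3]:
    for z in(.032,.012):
        m=r["mask"].astype(np.uint8);k=max(cv2.findContours(m,0,1)[0],key=cv2.contourArea)
        w=pts(k[:,0].astype(float),z);q=cv2.minAreaRect((w*1000).astype(np.float32))
        print(round(r["score"],2),np.round(r["centre"]),"rect mm",np.round(q[0],1),np.round(q[1],1),round(q[2],1))
E
```

```text
clock: 15.9
tcp_pos: [0.4378, -0.2567, 0.1975]
tool_rot: [[-0.002, -1.0, -0.001], [-1.0, 0.002, 0.0], [-0.0, 0.001, -1.0]]
ft_force: [-0.4, 0.1, -0.0]
grip_width: 0.0851
0.6 [322. 392.] rect mm [437.4 -90.8] [100.2  59.4] 89.9
0.6 [322. 392.] rect mm [437.4 -75.3] [106.7  63.3] 89.9
0.39 [221. 442.] rect mm [527.5 -33.2] [36.7 16. ] 1.3
0.39 [221. 442.] rect mm [533.3 -13.9] [39.1 17. ] 1.3
```

View pics/wi.png

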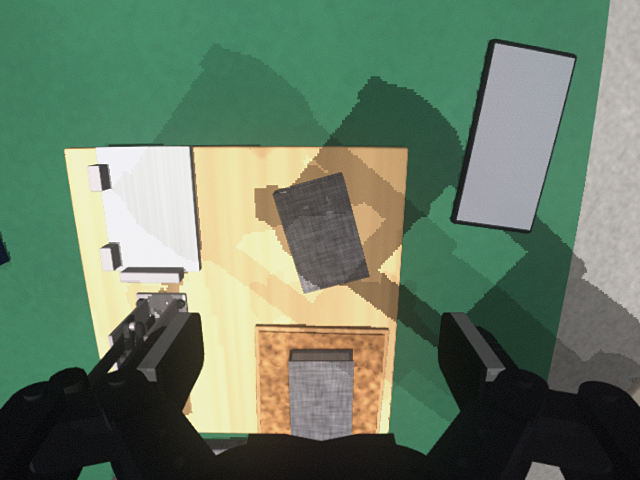

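Book1 lies in the middle of the cork at (322,392). Book2's top corners are about (274,193), (341,173), (369,276) and (305,292).

Run:
```python
from h import *
im=get_image("wrist");P=camera_params("wrist")
c=im[155:310,255:390];cv2.imwrite("pics/b2.png",cv2.resize(c,None,fx=3.8,fy=3.8,interpolation=cv2.INTER_CUBIC))
w=np.array([atz("wrist",u,.032,P)[:2] for u in [(275,195),(342,173),(369,276),(305,292)]])
print(w,w.mean(0),[np.linalg.norm(w[i]-w[i-1]) for i in range(4)])
d=(w[0]+w[1]-w[2]-w[3]);print(np.degrees(np.arctan2(d[1],d[0])))
e=w[0]+w[3]-w[1]-w[2];print(np.degrees(np.arctan2(e[1],e[0])))
```

```text
[[ 0.47248078 -0.27358861]
 [ 0.42146019 -0.29039226]
 [ 0.39813767 -0.20728898]
 [ 0.45028477 -0.19316615]] [ 0.43559085 -0.241109  ] [np.float64(0.0834292252228474), np.float64(0.053716502732184056), np.float64(0.08631393372624731), np.float64(0.05402567664427274)]
-74.44508492259624
16.68710290485858
```

View pics/b2.png

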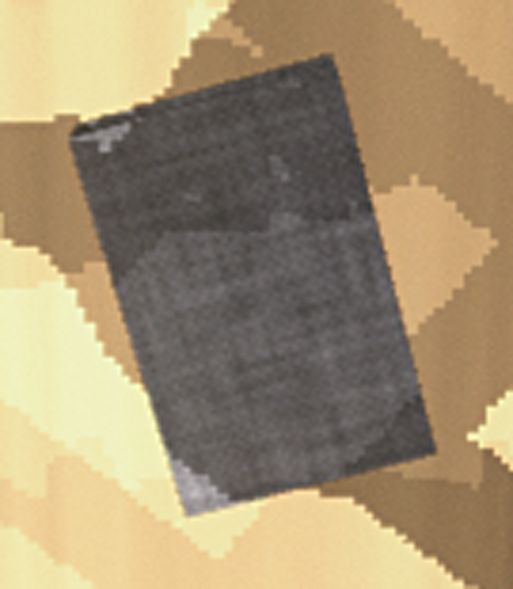

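Run:
```python
from h import *
rel([.4365,-.243,.0105],-75)
```

```text
rel [np.float64(-11.0), np.float64(1.6), np.float64(187.2), np.float64(0.01), np.float64(0.04), np.float64(-14.93)] n>= 4
```

```bash
python3 -m pendant '[[-1,-0.011,0.002,0.04,0,0,-15],[-1,-0.011,0.002,0.09,0,0,-15],[-1,-0.011,0.002,0.13,0,0,-15],[-1,-0.011,0.002,0.155,0,0,-15],[-1,-0.011,0.002,0.172,0,0,-15],[-1,-0.011,0.002,0.182,0,0,-15],[-1,-0.011,0.002,0.187,0,0,-15],[-1,-0.011,0.002,0.187,0,0,-15]]'
python3 -m pendant '[[1,0,0,0,0,0,0],[1,0,0,0,0,0,0],[1,0,0,0,0,0,0],[1,0,0,0,0,0,0],[1,0,0,0,0,0,0],[1,0,0,0,0,0,0],[1,0,0,-0.01,0,0,0],[1,0,0,-0.03,0,0,0],[1,0,0,-0.045,0,0,0],[1,0,0,-0.045,0,0,0]]'
python3 - <<'E'
from h import *
P=camera_params("wrist");im=get_image("wrist");cv2.imwrite("pics/wj.png",im)
rel([.575,-.268,.045],-90)
E
```

```text
clock: 16.85
tcp_pos: [0.4363, -0.2438, 0.011]
tool_rot: [[0.26, -0.966, 0.0], [-0.966, -0.26, 0.0], [-0.0, -0.0, -1.0]]
ft_force: [0.3, 0.4, -0.7]
grip_width: 0.0856
clock: 17.85
tcp_pos: [0.4371, -0.245, 0.0584]
tool_rot: [[0.259, -0.966, 0.003], [-0.966, -0.259, -0.002], [0.003, -0.002, -1.0]]
ft_force: [-0.1, 0.3, -1.7]
grip_width: 0.0545
rel [np.float64(58.4), np.float64(-127.6), np.float64(12.3), np.float64(-0.09), np.float64(-0.09), np.float64(15.03)] n>= 3
```

View pics/wj.png

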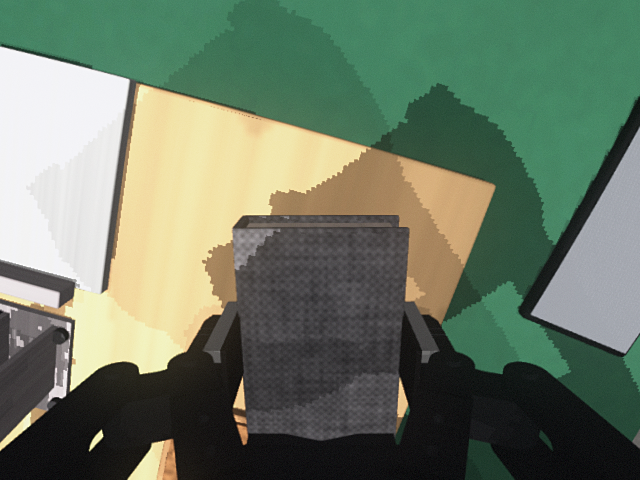

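```bash
python3 -m pendant '[[1,0.017,-0.042,0,0,0,5],[1,0.034,-0.084,0,0,0,10],[1,0.0523,-0.128,0,0,0,15],[1,0.0523,-0.128,0,0,0,15],[1,0.0523,-0.128,0.012,0,0,15],[1,0.0523,-0.128,0.012,0,0,15],[1,0.0523,-0.128,0.012,0,0,15]]'
python3 - <<'E'
from h import *
im=get_image("wrist");cv2.imwrite("pics/wk.png",im)
s=sense();print(s["tcp_pos"],s["ft_force"],np.degrees(np.arctan2(s["tool_rot"][1,0],s["tool_rot"][0,0])))
E
```

```text
clock: 18.6
tcp_pos: [0.5722, -0.2613, 0.0432]
tool_rot: [[0.001, -1.0, -0.001], [-1.0, -0.001, 0.001], [-0.001, 0.001, -1.0]]
ft_force: [0.1, -0.5, -0.5]
grip_width: 0.0544
[ 0.57255942 -0.26154423  0.04391571] [ 0.30807011 -0.45129196 -1.78245778] -89.97774184707991
```

View pics/wk.png

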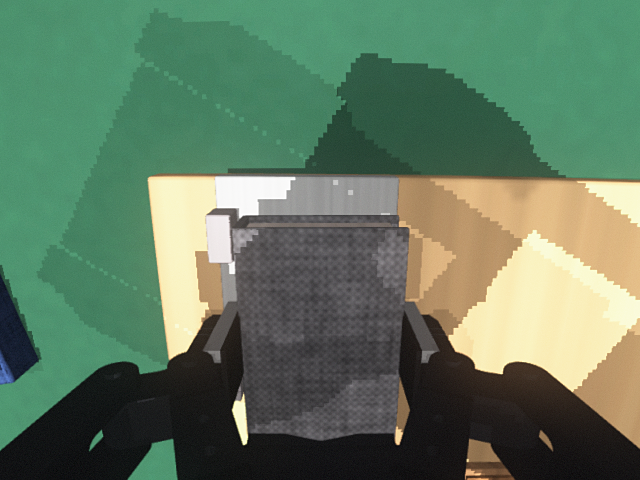

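```bash
python3 -m pendant '[[1,0,0,0.01,0,0,0],[1,0,0,0.018,0,0,0],[1,0,0,0.022,0,0,0],[1,0,0,0.0235,0,0,0],[1,0,0,0.0235,0,0,0],[1,0,0,0.0235,0,0,0]]'
```

```text
clock: 19.25
tcp_pos: [0.5733, -0.2616, 0.0203]
tool_rot: [[0.001, -1.0, -0.0], [-1.0, -0.001, 0.0], [-0.0, 0.0, -1.0]]
ft_force: [-0.9, 0.1, -0.1]
grip_width: 0.0544
```

```bash
python3 -m pendant '[[1,0,-0.001,0.0005,0,0,0],[1,0,-0.002,0.0005,0,0,0],[1,0,-0.003,0.0005,0,0,0],[1,0,-0.004,0.0005,0,0,0],[1,0,-0.004,0.0005,0,0,0]]'
```

```text
clock: 19.75
tcp_pos: [0.5776, -0.2616, 0.0201]
tool_rot: [[0.001, -1.0, 0.0], [-1.0, -0.001, -0.0], [0.0, -0.0, -1.0]]
ft_force: [-0.5, 0.1, 3.7]
grip_width: 0.0546
```

```bash
python3 -m pendant '[[1,0,-0.001,0,0,0,0],[1,0,-0.001,0,0,0,0]]'; python3 -m pendant '[[1,0,-0.001,0,0,0,0],[1,0,-0.001,0,0,0,0]]'
```

```text
clock: 19.95
tcp_pos: [0.5785, -0.2616, 0.0201]
tool_rot: [[0.001, -1.0, 0.0], [-1.0, -0.001, -0.0], [0.0, -0.0, -1.0]]
ft_force: [-1.6, 0.9, 5.2]
grip_width: 0.0544
clock: 20.15
tcp_pos: [0.5792, -0.2616, 0.02]
tool_rot: [[0.0, -1.0, -0.0], [-1.0, -0.0, 0.0], [-0.0, 0.0, -1.0]]
ft_force: [-5.3, -0.3, 6.7]
grip_width: 0.0545
```

```bash
python3 -m pendant '[[1,-0.001,0,0,0,0,0],[1,-0.002,0,0,0,0,0],[1,-0.002,0,0,0,0,0]]'; python3 -m pendant '[[1,-0.001,0,0,0,0,0],[1,-0.001,0,0,0,0,0]]';python3 -m pendant '[[1,-0.001,0,0,0,0,0],[1,-0.001,0,0,0,0,0]]'
```

```text
clock: 20.45
tcp_pos: [0.5792, -0.2601, 0.02]
tool_rot: [[0.0, -1.0, -0.0], [-1.0, -0.0, -0.001], [0.001, 0.0, -1.0]]
ft_force: [-4.5, -3.6, 4.6]
grip_width: 0.0545
clock: 20.65
tcp_pos: [0.5792, -0.2591, 0.02]
tool_rot: [[0.0, -1.0, -0.0], [-1.0, -0.0, -0.001], [0.001, 0.0, -1.0]]
ft_force: [-3.5, -4.3, 3.9]
grip_width: 0.0545
clock: 20.85
tcp_pos: [0.5792, -0.2581, 0.02]
tool_rot: [[0.0, -1.0, -0.0], [-1.0, -0.0, -0.001], [0.001, 0.0, -1.0]]
ft_force: [-4.1, -4.0, 4.3]
grip_width: 0.055
```

```bash
python3 -m pendant '[[1,-0.001,0,0,0,0,0],[1,-0.001,0,0,0,0,0]]';python3 -m pendant '[[1,-0.001,0,0,0,0,0],[1,-0.001,0,0,0,0,0]]'
python3 - <<'E'
from h import *
im=get_image("wrist");cv2.imwrite("pics/wl.png",im)
E
```

```text
clock: 21.05
tcp_pos: [0.5792, -0.258, 0.0201]
tool_rot: [[0.0, -1.0, 0.0], [-1.0, -0.0, -0.002], [0.002, -0.0, -1.0]]
ft_force: [-3.8, -12.0, 2.7]
grip_width: 0.0546
clock: 21.25
tcp_pos: [0.5792, -0.2579, 0.0202]
tool_rot: [[-0.0, -1.0, 0.0], [-1.0, 0.0, -0.004], [0.004, -0.0, -1.0]]
ft_force: [-4.3, -18.9, 1.1]
grip_width: 0.055
```

View pics/wl.png

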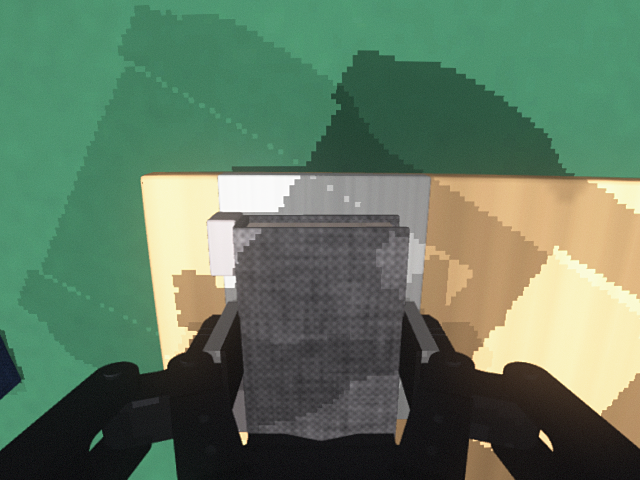

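```bash
python3 -m pendant '[[1,0.001,0,0,0,0,0],[1,0.001,0,0,0,0,0],[0.2,0.001,0,0,0,0,0],[-0.3,0.001,0,0,0,0,0],[-1,0.001,0,0,0,0,0],[-1,0.001,0,0,0,0,0],[-1,0.001,0,0,0,0,0]]'
python3 - <<'E'
from h import *
im=get_image("wrist");cv2.imwrite("pics/wm.png",im)
E
```

```text
clock: 22.0
tcp_pos: [0.5794, -0.2563, 0.0197]
tool_rot: [[0.001, -1.0, -0.0], [-1.0, -0.001, 0.0], [-0.0, 0.0, -1.0]]
ft_force: [-0.2, -0.7, 0.2]
grip_width: 0.0855
```

View pics/wm.png

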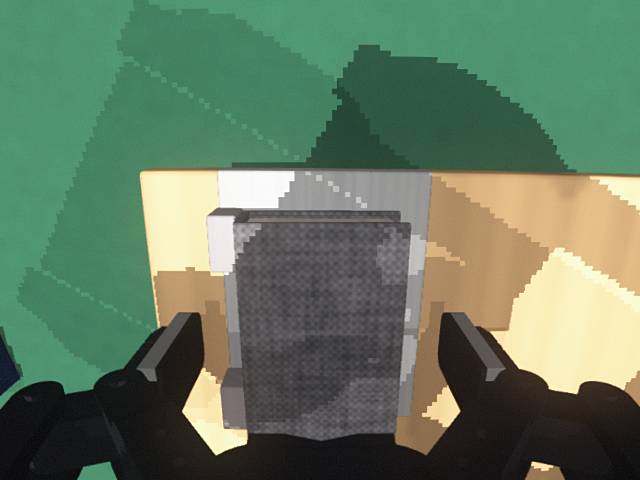

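Book2 is flush against the left (+x) fence blocks. I'll rise with -y clearance and check from above.

```bash
python3 -m pendant '[[-1,0.002,0,-0.03,0,0,0],[-1,0.004,0,-0.07,0,0,0],[-1,0.01,0,-0.12,0,0,0],[-1,0.03,0,-0.16,0,0,0],[-1,0.03,0,-0.16,0,0,0],[-1,0.03,0,-0.16,0,0,0]]'
python3 - <<'E'
from h import *
im=get_image("wrist");cv2.imwrite("pics/wn.png",cv2.resize(im[130:430,200:440],None,fx=2.0,fy=2.0,interpolation=cv2.INTER_CUBIC))
E
```

```text
clock: 22.65
tcp_pos: [0.5795, -0.2869, 0.1806]
tool_rot: [[0.0, -1.0, 0.001], [-1.0, -0.0, -0.001], [0.001, -0.001, -1.0]]
ft_force: [-0.6, 0.3, -0.9]
grip_width: 0.0853
```

View pics/wn.png

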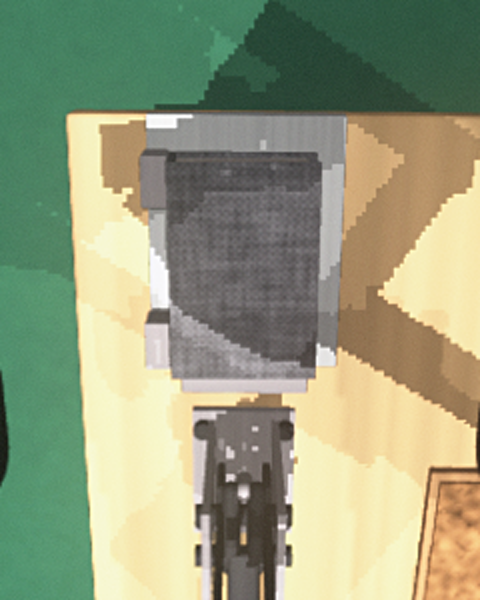

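Square and close up against both fences. Next I turn back and swing the clamp over.

```bash
python3 -m pendant '[[-1,0,0,-0.05,0,0,-9],[-1,0,0,-0.08,0,0,-20],[-1,0,0,-0.08,0,0,-90],[-1,0,0,-0.08,0,0,-90],[-1,-0.04,0,-0.08,0,0,-90],[-1,-0.08,0,-0.08,0,0,-90],[-1,-0.12,0,-0.08,0,0,-90],[-1,-0.16,0,-0.08,0,0,-90],[-1,-0.2,0,-0.08,0,0,-90],[-1,-0.213,0,-0.08,0,0,-90],[-1,-0.213,0,-0.08,0,0,-90],[-1,-0.213,0,-0.08,0,0,-90],[-1,-0.213,0,-0.08,0,0,-90]]'
python3 -m pendant '[[-1,0,0,0,0,0,-90],[-1,0,0,0,0,0,-90],[-1,0,0,0,0,0,-90],[-1,0,0,0,0,0,-90],[-1,0,0,0,0,0,-90],[-1,0,0,0,0,0,-90],[-1,0,0,0,0,0,-90],[-1,0,0,0,0,0,-90],[-1,0,0,0,0,0,-90],[-1,0,0,0,0,0,-90],[-1,0,0,0,0,0,-90],[-1,0,0,0,0,0,-90]]'
python3 - <<'E'
from h import *
rel([.5795,-.0745,.073],90)
E
```

```text
clock: 24.0
tcp_pos: [0.579, -0.0734, 0.2589]
tool_rot: [[1.0, -0.002, -0.002], [-0.002, -1.0, 0.001], [-0.002, -0.001, -1.0]]
ft_force: [0.2, -0.5, -0.4]
grip_width: 0.0852
clock: 25.2
tcp_pos: [0.5791, -0.0739, 0.2593]
tool_rot: [[0.001, 1.0, -0.001], [1.0, -0.001, 0.0], [0.0, -0.001, -1.0]]
ft_force: [0.3, -0.6, 1.3]
grip_width: 0.0854
rel [np.float64(-0.6), np.float64(0.6), np.float64(186.3), np.float64(-0.05), np.float64(-0.02), np.float64(-0.05)] n>= 4
```

```bash
python3 -m pendant '[[-1,-0.001,0,0.05,0,0,0],[-1,-0.001,0,0.1,0,0,0],[-0.6,-0.001,0,0.14,0,0,0],[-0.4,-0.001,0,0.17,0,0,0],[-0.4,-0.001,0,0.186,0,0,0],[-0.4,-0.001,0,0.186,0,0,0],[1,-0.001,0,0.186,0,0,0],[1,-0.001,0,0.186,0,0,0],[1,-0.001,0,0.186,0,0,0],[1,-0.001,0,0.186,0,0,0],[1,-0.001,0,0.186,0,0,0],[1,-0.001,0,0.186,0,0,0]]'
```

```text
clock: 26.4
tcp_pos: [0.5798, -0.0745, 0.0745]
tool_rot: [[-0.001, 1.0, 0.002], [1.0, 0.001, -0.0], [-0.0, 0.002, -1.0]]
ft_force: [4.9, 3.3, 4.7]
grip_width: 0.012
```

```bash
python3 -m pendant '[[1,-0.0015,0,-0.006,0,0,0],[1,-0.0038,0,-0.0122,0,0,0],[1,-0.0072,0,-0.02,0,0,0],[1,-0.0115,0,-0.0273,0,0,0],[1,-0.0164,0,-0.0342,0,0,0],[1,-0.022,0,-0.0406,0,0,0],[1,-0.0282,0,-0.0464,0,0,0],[1,-0.035,0,-0.0516,0,0,0],[1,-0.0422,0,-0.056,0,0,0],[1,-0.0499,0,-0.0597,0,0,0],[1,-0.0579,0,-0.0626,0,0,0]]'
python3 -m pendant '[[1,-0.004,0,-0.001,0,0,0],[1,-0.0082,0,-0.0021,0,0,0],[1,-0.0125,0,-0.0028,0,0,0],[1,-0.0166,0,-0.0034,0,0,0],[1,-0.021,0,-0.0037,0,0,0],[1,-0.0251,0,-0.0038,0,0,0],[1,-0.0251,0,-0.0038,0,0,0]]'
```

```text
clock: 27.5
tcp_pos: [0.5793, -0.1319, 0.1359]
tool_rot: [[-0.001, 1.0, -0.0], [1.0, 0.001, 0.002], [0.002, -0.0, -1.0]]
ft_force: [6.4, 5.8, -8.5]
grip_width: 0.0122
clock: 28.2
tcp_pos: [0.5792, -0.1571, 0.1398]
tool_rot: [[-0.0, 1.0, -0.001], [1.0, 0.0, 0.002], [0.002, -0.001, -1.0]]
ft_force: [4.0, 4.7, -2.5]
grip_width: 0.0118
```

```bash
python3 -m pendant '[[1,-0.001,0,0,0,0,0],[1,-0.002,0,0,0,0,0],[1,-0.002,0,0,0,0,0]]'; python3 -m pendant '[[1,-0.001,0,0,0,0,0],[1,-0.002,0,0,0,0,0],[1,-0.002,0,0,0,0,0]]'
```

```text
clock: 28.5
tcp_pos: [0.5792, -0.1587, 0.1398]
tool_rot: [[-0.001, 1.0, -0.001], [1.0, 0.001, 0.002], [0.002, -0.001, -1.0]]
ft_force: [4.2, 5.4, -2.2]
grip_width: 0.0118
clock: 28.8
tcp_pos: [0.5791, -0.1608, 0.1398]
tool_rot: [[-0.001, 1.0, -0.001], [1.0, 0.001, 0.002], [0.002, -0.001, -1.0]]
ft_force: [3.1, 5.3, -2.2]
grip_width: 0.0121
```

```bash
python3 -m pendant '[[1,-0.001,0,0,0,0,0],[1,-0.002,0,0,0,0,0],[1,-0.002,0,0,0,0,0]]'; python3 -m pendant '[[1,-0.001,0,0,0,0,0],[1,-0.002,0,0,0,0,0],[1,-0.002,0,0,0,0,0]]'
python3 - <<'E'
from h import *
im=get_image("wrist");cv2.imwrite("pics/wo.png",im)
cv2.imwrite("pics/so.png",cv2.resize(get_image("scene")[130:290,180:400],None,fx=3.5,fy=3.5))
E
```

```text
clock: 29.1
tcp_pos: [0.5792, -0.1627, 0.1398]
tool_rot: [[-0.001, 1.0, -0.001], [1.0, 0.001, 0.002], [0.002, -0.001, -1.0]]
ft_force: [3.5, 5.2, -2.8]
grip_width: 0.0119
clock: 29.4
tcp_pos: [0.5791, -0.164, 0.1397]
tool_rot: [[-0.001, 1.0, -0.001], [1.0, 0.001, 0.003], [0.003, -0.001, -1.0]]
ft_force: [3.5, 11.9, -0.9]
grip_width: 0.0119
```

View pics/wo.png

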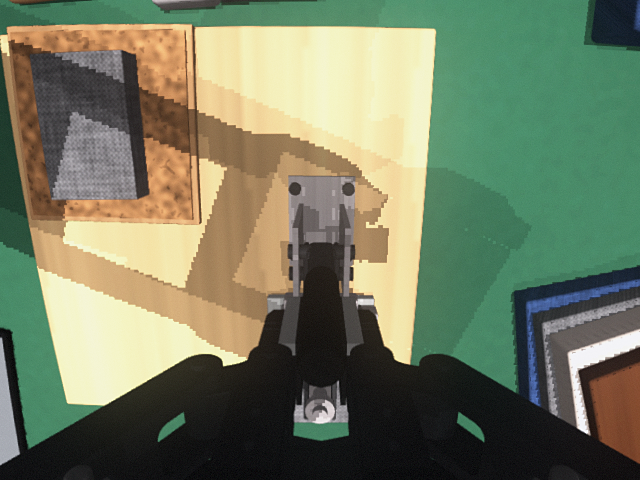

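View pics/so.png

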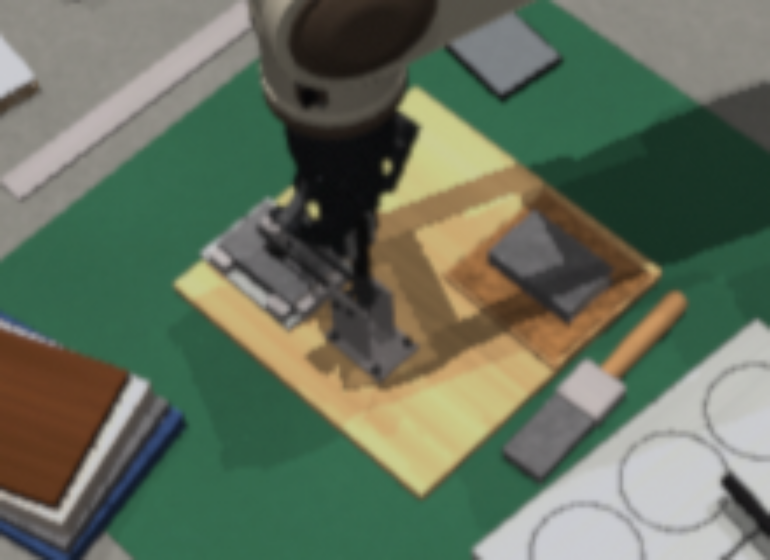

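```bash
python3 -m pendant '[[1,-0.001,0,0,0,0,0],[1,-0.0015,0,0,0,0,0],[1,-0.0015,0,0,0,0,0]]'
python3 -m pendant '[[0.2,0.001,0,0,0,0,0],[-0.4,0.002,0,0,0,0,0],[-0.4,0.002,0,0,0,0,0],[-0.4,0.002,0,0,0,0,0],[-0.4,0.002,0,-0.04,0,0,0],[-0.4,0.002,0,-0.09,0,0,0],[-0.4,0.002,0,-0.14,0,0,0],[-1,0.05,-0.02,-0.14,0,0,0],[-1,0.1,-0.05,-0.14,0,0,0],[-1,0.1,-0.05,-0.14,0,0,0]]'
python3 - <<'E'
from h import *
im=get_image("wrist");cv2.imwrite("pics/wp.png",im)
r=spot_point("wrist","clamp_grip")[:1];print(r[0]["centre"],atz("wrist",r[0]["centre"],.158))
r=spot_point("wrist","clamp_hinge")[:1];print(r[0]["centre"],atz("wrist",r[0]["centre"],.073))
E
```

```text
clock: 29.8
tcp_pos: [0.5791, -0.1643, 0.1397]
tool_rot: [[-0.002, 1.0, -0.001], [1.0, 0.002, 0.005], [0.005, -0.001, -1.0]]
ft_force: [3.3, 22.2, -0.3]
grip_width: 0.0119
clock: 30.8
tcp_pos: [0.5275, -0.0641, 0.2813]
tool_rot: [[-0.003, 1.0, 0.001], [1.0, 0.003, 0.0], [0.0, 0.001, -1.0]]
ft_force: [-0.2, 0.4, 0.3]
grip_width: 0.0848
[392.0, 352.5] [ 0.58186123 -0.15748535  0.158     ]
[377.3, 306.0] [ 0.58251493 -0.1607273   0.073     ]
```

View pics/wp.png

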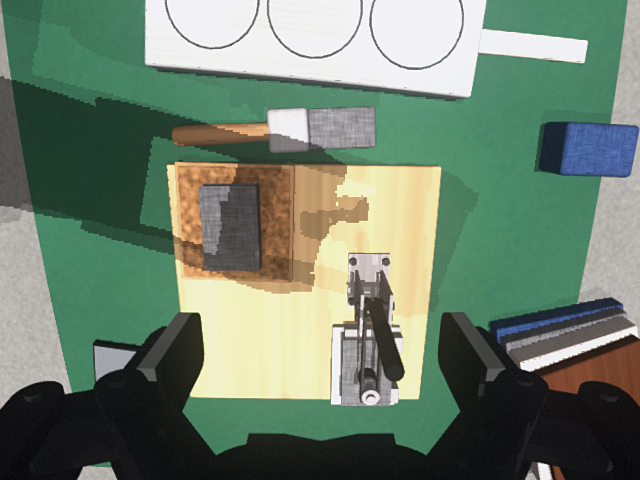

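The clamp stands upright on the book, and book1 is on the cork. Next, the pots.

```bash
python3 -m pendant '[[-1,0.05,-0.005,-0.02,0,0,0],[-1,0.1,-0.01,-0.04,0,0,0],[-1,0.15,-0.015,-0.04,0,0,0],[-1,0.2,-0.02,-0.04,0,0,0],[-1,0.25,-0.025,-0.04,0,0,0],[-1,0.3,-0.03,-0.04,0,0,0],[-1,0.344,-0.03,-0.04,0,0,0],[-1,0.344,-0.03,-0.04,0,0,0],[-1,0.344,-0.03,-0.04,0,0,0]]'
python3 - <<'E'
from h import *
np.set_printoptions(precision=4,suppress=True)
im=get_image("wrist");cv2.imwrite("pics/wq.png",im);P=camera_params("wrist")
for n,z in [("warmer",0),("rest1",.036),("pot1",.036),("lid1",.036)]:
    for r in spot_point("wrist",n)[:4]: print(n,round(r["score"],2),r["centre"],atz("wrist",r["centre"],z,P))
E
```

```text
clock: 31.85
tcp_pos: [0.4999, 0.2772, 0.3193]
tool_rot: [[-0.002, 1.0, -0.001], [1.0, 0.002, -0.001], [-0.001, -0.001, -1.0]]
ft_force: [0.0, -0.0, -0.3]
grip_width: 0.0853
warmer 0.96 [343.8, 274.8] [0.5271 0.1707 0.    ]
warmer 0.23 [263.8, 329.7] [0.4264 0.0955 0.    ]
rest1 0.81 [263.2, 331.7] [0.4313 0.1127 0.036 ]
rest1 0.8 [416.7, 343.8] [0.6136 0.0964 0.036 ]
rest1 0.6 [339.1, 335.5] [0.5208 0.1079 0.036 ]
pot1 0.95 [269.2, 216.2] [0.4436 0.2519 0.036 ]
pot1 0.91 [352.3, 222.2] [0.5331 0.2453 0.036 ]Traceback (most recent call last):
  File "<stdin>", line 5, in <module>
ValueError: it knows: book, brush, clamp_grip, clamp_hinge, cup, dry_board, folder, nest, phone, pot, rest, ruler, tape, warmer, weight
```

View pics/wq.png

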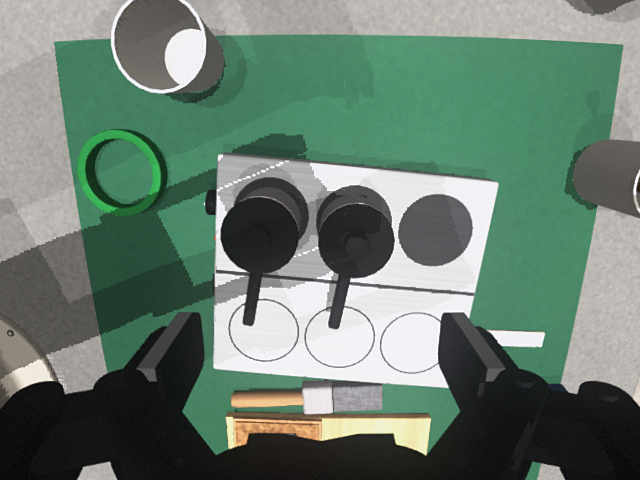

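The picture shows two pots. The one in lane 1 has its knob at about (257,238), and the one in lane 2 at about (357,245). The rings are at (263,331), (339,336) and (417,344). I'll enlarge this to read the knobs and work out the heights.

Run:
```python
from h import *
im=get_image("wrist");
c=im[170:360,205:405];g=cv2.convertScaleAbs(c,alpha=2.0,beta=20)
cv2.imwrite("pics/pots.png",cv2.resize(g,None,fx=3.15,fy=3.15,interpolation=cv2.INTER_CUBIC))
```

```text
(no output)
```

View pics/pots.png

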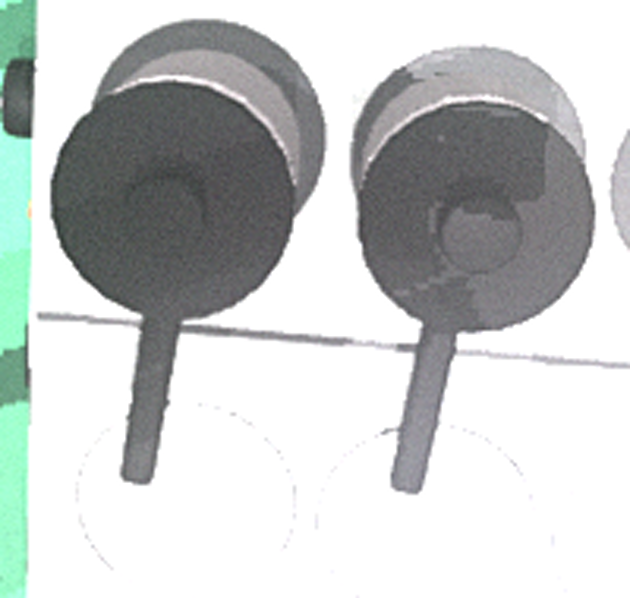

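Run:
```python
from h import *
np.set_printoptions(precision=4,suppress=True)
P=camera_params("wrist")
def hz(uv,a):
    o,d=ray("wrist",uv,P);t=np.dot(np.array(a)-o[:2],d[:2])/np.dot(d[:2],d[:2]);p=o+t*d;return p
A=[(.4436,.2519),(.5331,.2453)]
for k,l,a in [((258.3,238.3),(259.9,233.5),A[0]),((357.7,244),(356.4,238.3),A[1])]:
    print("knob",hz(k,a),"lid",hz(l,a))
for H,e,s in [("L",(248.5,321),(256.4,271.6)),("R",(333.9,324),(344.7,274.8))]:
    for h in (.096,.088,.08,.072):
        pe=atz("wrist",e,h-.0,P);ps=atz("wrist",s,h,P);print(H,h,pe[:2],ps[:2],"yaw",np.degrees(np.arctan2(*(ps-pe)[:2])),[np.linalg.norm(pe[:2]-np.array(a)) for a in A])
# scene-camera knob
im=get_image("scene");cv2.imwrite("pics/spots.png",cv2.resize(cv2.convertScaleAbs(im[215:365,310:475],alpha=1.6,beta=15),None,fx=4,fy=4,interpolation=cv2.INTER_CUBIC))
for c in ["scene"]:
    for r in spot_point(c,"pot1")[:2]: print(r["centre"])
```

```text
knob [0.4446 0.2514 0.1225] lid [0.4439 0.2517 0.108 ]
knob [0.5318 0.2449 0.1185] lid [0.5321 0.245  0.1005]
L 0.096 [0.4263 0.1573] [0.4369 0.2104] yaw 11.307285389742656 [np.float64(0.09615751054483646), np.float64(0.13838584507800653)]
L 0.088 [0.4247 0.1531] [0.4355 0.2073] yaw 11.307285389742699 [np.float64(0.10055901981990076), np.float64(0.14229303307064156)]
L 0.08 [0.4231 0.149 ] [0.4342 0.2043] yaw 11.307285389742638 [np.float64(0.10496664160895543), np.float64(0.14623269864669872)]
L 0.072 [0.4215 0.1448] [0.4328 0.2013] yaw 11.30728538974268 [np.float64(0.10937963697485671), np.float64(0.15020228625794804)]
R 0.096 [0.5122 0.1541] [0.5221 0.207 ] yaw 10.659058187129377 [np.float64(0.1194414604228726), np.float64(0.09358539823183967)]
R 0.088 [0.5124 0.1498] [0.5226 0.2039] yaw 10.65905818712942 [np.float64(0.12310022684640959), np.float64(0.09767235052022866)]
R 0.08 [0.5127 0.1456] [0.5231 0.2008] yaw 10.659058187129355 [np.float64(0.12679643126266574), np.float64(0.10177335161869416)]
R 0.072 [0.513  0.1413] [0.5236 0.1978] yaw 10.659058187129306 [np.float64(0.13052689325146713), np.float64(0.10588676920597714)]
[412.5, 305.1]
[438.5, 282.8]
```

View pics/spots.png

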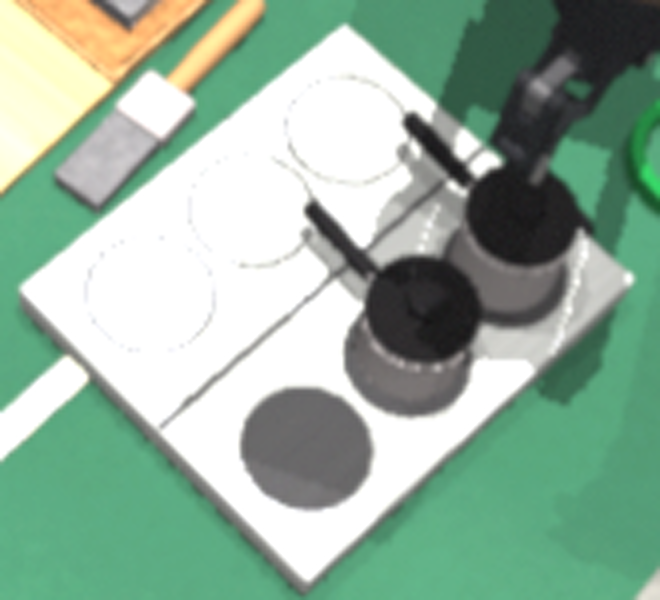

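```bash
python3 -m pendant '[[1,-0.026,-0.055,0.05,0,0,0],[1,-0.026,-0.055,0.1,0,0,0],[1,-0.026,-0.055,0.1,0,0,0],[1,-0.026,-0.055,0.1,0,0,0],[1,-0.026,-0.055,0.14,0,0,0],[1,-0.026,-0.055,0.17,0,0,0],[1,-0.026,-0.055,0.185,0,0,0],[1,-0.026,-0.055,0.185,0,0,0],[1,-0.026,-0.055,0.185,0,0,0]]'
python3 - <<'E'
from h import *
im=get_image("wrist");cv2.imwrite("pics/wr.png",im);s=sense();print(s["tcp_pos"],s["ft_force"])
cv2.imwrite("pics/sr.png",cv2.resize(cv2.convertScaleAbs(get_image("scene")[215:365,310:475],alpha=1.6,beta=15),None,fx=4,fy=4,interpolation=cv2.INTER_CUBIC))
E
```

```text
clock: 33.1
tcp_pos: [0.4451, 0.2511, 0.1371]
tool_rot: [[-0.0, 1.0, 0.002], [1.0, 0.0, 0.001], [0.001, 0.002, -1.0]]
ft_force: [-0.2, 0.7, 0.2]
grip_width: -0.0001
[0.44516259 0.25114641 0.13729343] [0.15803518 0.53608151 0.17758134]
```

View pics/wr.png

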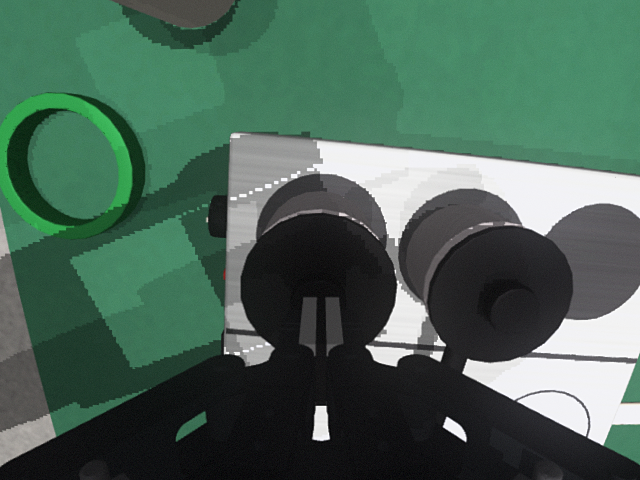

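View pics/sr.png

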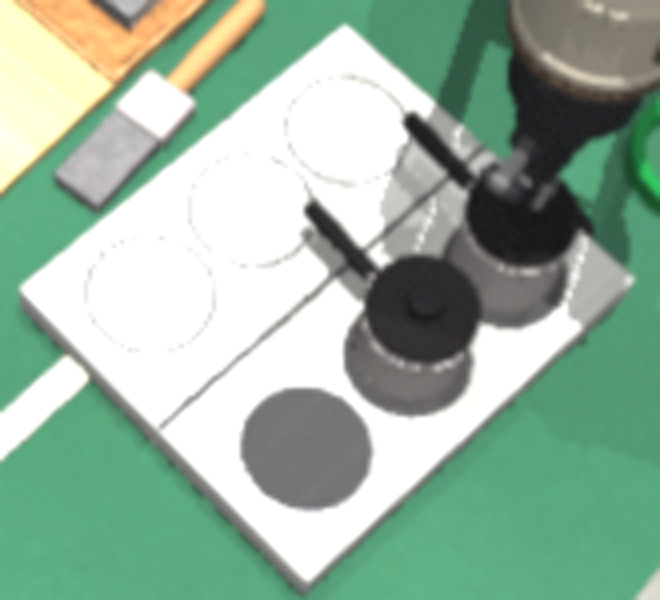

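The fingers are centred over the knob, so I press down in steps.

```bash
python3 -m pendant '[[1,0,0,0.004,0,0,0],[1,0,0,0.008,0,0,0],[1,0,0,0.01,0,0,0],[1,0,0,0.01,0,0,0]]'; python3 -m pendant '[[1,0,0,0.002,0,0,0],[1,0,0,0.004,0,0,0],[1,0,0,0.004,0,0,0]]';python3 -m pendant '[[1,0,0,0.002,0,0,0],[1,0,0,0.003,0,0,0],[1,0,0,0.003,0,0,0]]'
```

```text
clock: 33.6
tcp_pos: [0.444, 0.2508, 0.1252]
tool_rot: [[-0.001, 1.0, -0.0], [1.0, 0.001, 0.0], [0.0, -0.0, -1.0]]
ft_force: [-0.1, 0.1, 0.2]
grip_width: -0.0001
clock: 33.9
tcp_pos: [0.444, 0.2509, 0.1211]
tool_rot: [[-0.001, 1.0, -0.0], [1.0, 0.001, 0.0], [0.0, -0.0, -1.0]]
ft_force: [0.4, -0.7, -0.3]
grip_width: -0.0002
clock: 34.2
tcp_pos: [0.444, 0.2509, 0.1185]
tool_rot: [[-0.001, 1.0, 0.0], [1.0, 0.001, 0.0], [0.0, 0.0, -1.0]]
ft_force: [-2.0, -1.2, 6.1]
grip_width: -0.0
```

```bash
python3 -m pendant '[[1,0,0,0.001,0,0,0],[1,0,0,0.001,0,0,0]]'; python3 -m pendant '[[1,0,0,0.001,0,0,0],[1,0,0,0.001,0,0,0]]'; python3 -m pendant '[[1,0,0,0.001,0,0,0],[1,0,0,0.001,0,0,0]]'
```

```text
clock: 34.4
tcp_pos: [0.4442, 0.251, 0.1184]
tool_rot: [[-0.001, 1.0, 0.001], [1.0, 0.001, 0.0], [0.0, 0.001, -1.0]]
ft_force: [-5.7, -2.3, 18.1]
grip_width: 0.0
clock: 34.6
tcp_pos: [0.4444, 0.251, 0.1182]
tool_rot: [[-0.001, 1.0, 0.002], [1.0, 0.001, 0.001], [0.001, 0.002, -1.0]]
ft_force: [-10.3, -4.0, 30.5]
grip_width: -0.0005
clock: 34.8
tcp_pos: [0.4447, 0.2511, 0.1182]
tool_rot: [[-0.001, 1.0, 0.003], [1.0, 0.001, 0.001], [0.001, 0.003, -1.0]]
ft_force: [-13.0, -5.9, 43.1]
grip_width: 0.0
```

Hard stop at z = 0.1184, which is pot1's home height (0.1185). Lid1 is home. Next, the other pot.

```bash
python3 -m pendant '[[1,0,0,-0.004,0,0,0],[1,0,0,-0.025,0,0,0],[1,-0.003,0.045,-0.025,0,0,0],[1,-0.006,0.0876,-0.025,0,0,0],[1,-0.006,0.0876,-0.025,0,0,0],[1,-0.006,0.0876,-0.01,0,0,0],[1,-0.006,0.0876,-0.01,0,0,0]]'
python3 - <<'E'
from h import *
im=get_image("wrist");cv2.imwrite("pics/ws.png",im);s=sense();print(s["tcp_pos"],s["ft_force"])
E
```

```text
clock: 35.5
tcp_pos: [0.53, 0.2447, 0.1226]
tool_rot: [[-0.001, 1.0, -0.004], [1.0, 0.001, -0.001], [-0.001, -0.004, -1.0]]
ft_force: [-0.9, 0.7, -0.9]
grip_width: 0.0001
[0.530175   0.24483385 0.12378512] [ 0.38083314 -0.88688704  0.51983922]
```

View pics/ws.png

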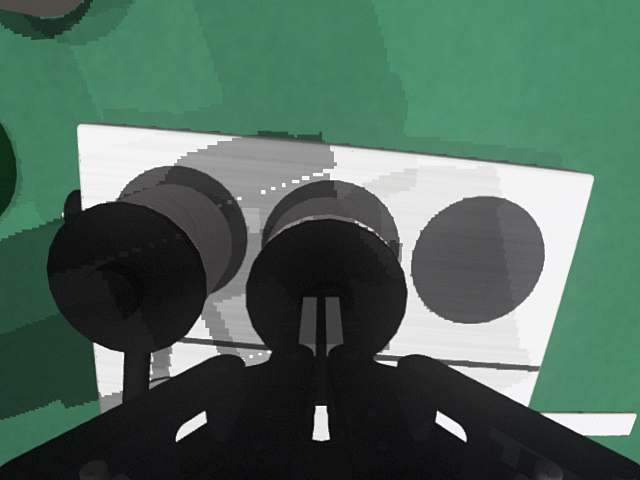

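```bash
python3 -m pendant '[[1,0,0,0.003,0,0,0],[1,0,0,0.005,0,0,0],[1,0,0,0.005,0,0,0]]'; python3 -m pendant '[[1,0,0,0.002,0,0,0],[1,0,0,0.003,0,0,0],[1,0,0,0.003,0,0,0]]';python3 -m pendant '[[1,0,0,0.001,0,0,0],[1,0,0,0.002,0,0,0],[1,0,0,0.002,0,0,0]]';python3 -m pendant '[[1,0,0,0.001,0,0,0],[1,0,0,0.002,0,0,0],[1,0,0,0.002,0,0,0]]'
```

```text
clock: 35.85
tcp_pos: [0.5313, 0.245, 0.1204]
tool_rot: [[-0.001, 1.0, 0.0], [1.0, 0.001, 0.0], [0.0, 0.0, -1.0]]
ft_force: [-0.2, 0.2, 0.0]
grip_width: 0.0001
clock: 36.15
tcp_pos: [0.5316, 0.245, 0.1174]
tool_rot: [[-0.001, 1.0, 0.0], [1.0, 0.001, 0.0], [0.0, 0.0, -1.0]]
ft_force: [-0.4, 0.6, 1.8]
grip_width: 0.0003
clock: 36.45
tcp_pos: [0.5316, 0.245, 0.1153]
tool_rot: [[-0.001, 1.0, 0.0], [1.0, 0.001, 0.0], [0.0, 0.0, -1.0]]
ft_force: [-0.3, 0.6, 2.2]
grip_width: 0.0007
clock: 36.75
tcp_pos: [0.5316, 0.2449, 0.1132]
tool_rot: [[-0.001, 1.0, -0.0], [1.0, 0.001, 0.0], [0.0, -0.0, -1.0]]
ft_force: [0.6, 1.2, 1.7]
grip_width: 0.0
```

```bash
python3 -m pendant '[[1,0,0,0.001,0,0,0],[1,0,0,0.002,0,0,0],[1,0,0,0.002,0,0,0]]'; python3 -m pendant '[[1,0,0,0.001,0,0,0],[1,0,0,0.0015,0,0,0],[1,0,0,0.0015,0,0,0]]'
python3 - <<'E'
from h import *
im=get_image("wrist");cv2.imwrite("pics/wt.png",im)
E
```

```text
clock: 37.05
tcp_pos: [0.5317, 0.2449, 0.1112]
tool_rot: [[-0.001, 1.0, -0.0], [1.0, 0.001, 0.0], [0.0, -0.0, -1.0]]
ft_force: [0.8, 2.3, 1.3]
grip_width: 0.0002
clock: 37.35
tcp_pos: [0.5317, 0.2449, 0.1104]
tool_rot: [[-0.001, 1.0, 0.0], [1.0, 0.001, 0.0], [0.0, 0.0, -1.0]]
ft_force: [-2.7, -0.3, 11.4]
grip_width: 0.0001
```

View pics/wt.png

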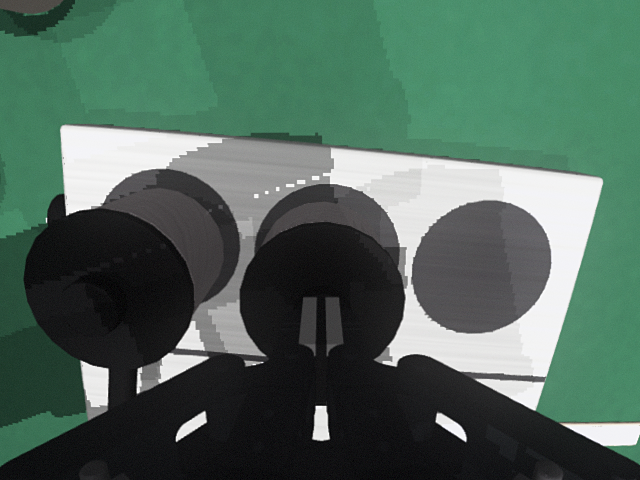

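Resistance begins at z = 0.1104, pot2's home height (0.1105), and the rim gap has closed. I'll press harder to confirm.

```bash
python3 -m pendant '[[1,0,0,0.001,0,0,0],[1,0,0,0.0015,0,0,0],[1,0,0,0.0015,0,0,0]]'
python3 -m pendant '[[1,0,0,-0.004,0,0,0],[1,0,0,-0.04,0,0,0],[0,-0.04,0,-0.08,0,0,0],[0,-0.06,0,-0.12,0,0,0],[0,-0.06,0,-0.12,0,0,0],[0,-0.06,0,-0.12,0,0,0]]'
python3 - <<'E'
from h import *
np.set_printoptions(precision=4,suppress=True)
im=get_image("wrist");cv2.imwrite("pics/wu.png",im);P=camera_params("wrist")
for n,z in [("rest1",.036),("pot1",.036)]:
    for r in spot_point("wrist",n)[:4]: print(n,round(r["score"],2),r["centre"],atz("wrist",r["centre"],z,P))
print(sense()["tcp_pos"])
E
```

```text
clock: 37.7
tcp_pos: [0.5319, 0.245, 0.1103]
tool_rot: [[-0.001, 1.0, 0.002], [1.0, 0.001, 0.0], [0.0, 0.002, -1.0]]
ft_force: [-8.9, -2.1, 27.3]
grip_width: -0.0
clock: 38.3
tcp_pos: [0.532, 0.1844, 0.229]
tool_rot: [[0.001, 1.0, 0.001], [1.0, -0.001, 0.0], [0.0, 0.001, -1.0]]
ft_force: [0.4, 0.8, -0.6]
grip_width: 0.0429
rest1 0.77 [309.2, 298.0] [0.5205 0.1067 0.036 ]
rest1 0.71 [210.4, 288.8] [0.4321 0.1153 0.036 ]
rest1 0.58 [409.9, 304.2] [0.6114 0.1005 0.036 ]
pot1 0.79 [325.5, 135.9] [0.5346 0.2474 0.036 ]
pot1 0.58 [212.7, 130.3] [0.4443 0.2522 0.036 ]
[0.5312 0.1852 0.2268]
```

View pics/wu.png

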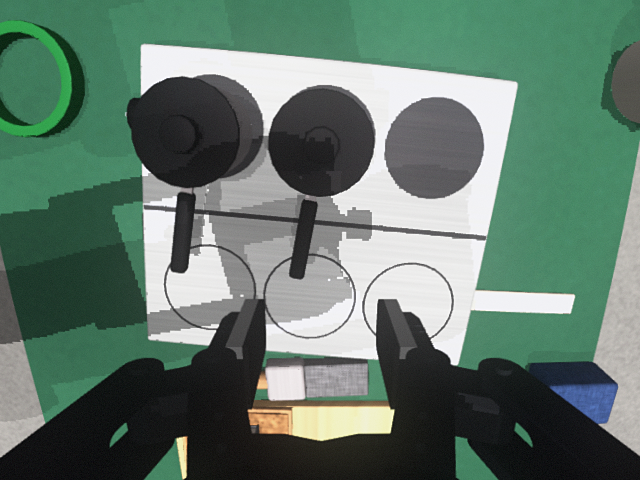

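Both lids now sit flush. The handles run from (309,203) to (298,276) on pot2, and from (187,195) to (180,270) on pot1.

Run:
```python
from h import *
np.set_printoptions(precision=4,suppress=True)
for n,s,e,h in [("pot2",(310,203),(298.5,275),.082),("pot1",(187,196),(180,269),.090)]:
    a=atz("wrist",s,h)[:2];b=atz("wrist",e,h)[:2];d=(b-a)/np.linalg.norm(b-a)
    print(n,a,b,"len",np.linalg.norm(b-a),"axis est",b-d*.104,"grasp@78",b-d*.026,"yaw",np.degrees(np.arctan2(-d[1],-d[0])))
R=np.array([[.4321,.1153],[.5205,.1067],[.6114,.1005]]);print((R[2]-R[0])/2,np.degrees(np.arctan2(*(R[2]-R[0])[::-1])),R.mean(0))
```

```text
pot2 [0.5226 0.2024] [0.5136 0.1472] len 0.055958145750083 axis est [0.5304 0.2498] grasp@78 [0.5178 0.1729] yaw 80.69310005539671
pot1 [0.4368 0.209 ] [0.4264 0.1546] len 0.055378357662879935 axis est [0.4458 0.2568] grasp@78 [0.4313 0.1802] yaw 79.24157142663357
[ 0.0897 -0.0074] -4.718681016252589 [0.5213 0.1075]
```

Run:
```python
from h import *
rel([.5185,.1748,.0565],80)
```

```text
rel [np.float64(-10.3), np.float64(-12.3), np.float64(170.4), np.float64(-0.13), np.float64(0.03), np.float64(10.06)] n>= 4
```

```bash
python3 -m pendant '[[0,-0.01,-0.012,0.05,0,0,10],[0,-0.01,-0.012,0.08,0,0,10],[0,-0.01,-0.012,0.11,0,0,10],[0,-0.01,-0.012,0.11,0,0,10]]'
python3 - <<'E'
from h import *
im=get_image("wrist");cv2.imwrite("pics/wv.png",im);rel([.5185,.1748,.0565],80)
E
```

```text
clock: 38.85
tcp_pos: [0.5172, 0.1749, 0.1137]
tool_rot: [[0.172, 0.985, -0.008], [0.985, -0.172, -0.001], [-0.003, -0.007, -1.0]]
ft_force: [-0.3, -0.5, 0.7]
grip_width: 0.0426
rel [np.float64(-0.2), np.float64(0.4), np.float64(60.0), np.float64(-0.25), np.float64(0.09), np.float64(0.08)] n>= 2
```

View pics/wv.png

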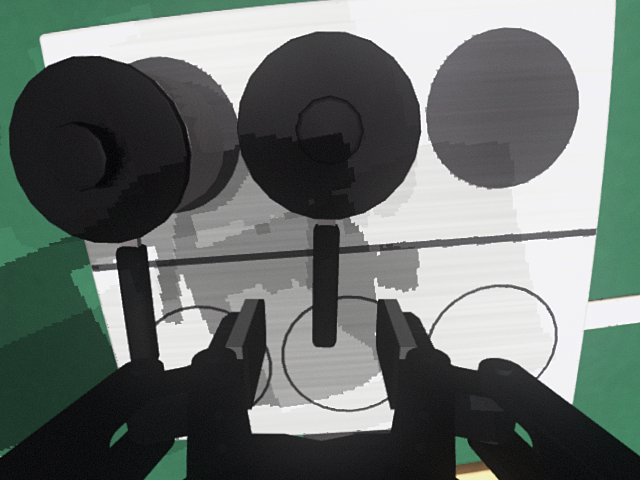

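```bash
python3 -m pendant '[[0,0,0.001,0.03,0,0,0],[0,0,0.001,0.05,0,0,0],[0,0,0.001,0.058,0,0,0],[0,0,0.001,0.06,0,0,0],[0,0,0.001,0.06,0,0,0]]'
python3 - <<'E'
from h import *
im=get_image("wrist");cv2.imwrite("pics/ww.png",im);print(sense()["tcp_pos"])
E
```

```text
clock: 39.4
tcp_pos: [0.5212, 0.175, 0.0595]
tool_rot: [[0.173, 0.985, 0.001], [0.985, -0.173, 0.0], [0.001, 0.001, -1.0]]
ft_force: [-0.2, -0.1, -0.1]
grip_width: 0.043
[0.52133622 0.17494295 0.05968976]
```

View pics/ww.png

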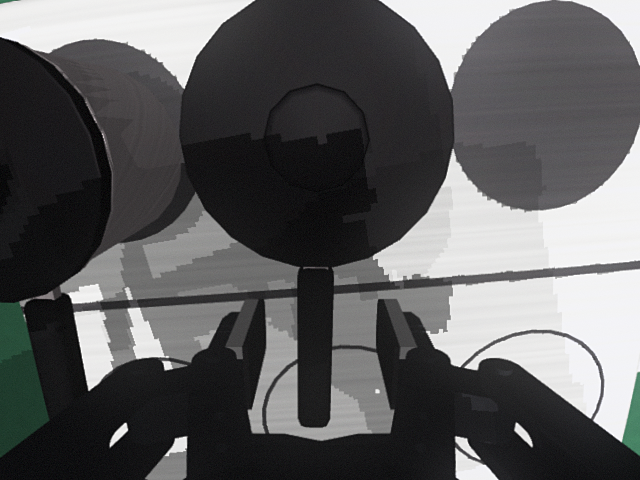

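```bash
python3 -m pendant '[[0,0,-0.002,0.0025,0,0,0],[0,0,-0.002,0.0025,0,0,0],[0.4,0,-0.002,0.0025,0,0,0],[0.6,0,-0.002,0.0025,0,0,0],[0.6,0,-0.002,0.0025,0,0,0]]'
python3 -m pendant '[[0.7,0,0,0,0,0,0],[1,0,0,0,0,0,0],[1,0,0,0,0,0,0],[1,0,0,0,0,0,0],[1,0,0,0,0,0,0]]'
```

```text
clock: 39.95
tcp_pos: [0.5187, 0.1751, 0.056]
tool_rot: [[0.173, 0.985, 0.0], [0.985, -0.173, 0.0], [0.0, 0.0, -1.0]]
ft_force: [0.3, 0.1, -0.1]
grip_width: 0.0172
clock: 40.45
tcp_pos: [0.5189, 0.1751, 0.056]
tool_rot: [[0.173, 0.985, 0.0], [0.985, -0.173, 0.0], [0.0, 0.0, -1.0]]
ft_force: [1.4, 0.0, 2.5]
grip_width: 0.0107
```

```bash
python3 -m pendant '[[1,-0.004,0.0004,0,0,0,0],[1,-0.01,0.001,0,0,0,0],[1,-0.018,0.0017,0,0,0,0],[1,-0.026,0.0024,0,0,0,0],[1,-0.034,0.0032,0,0,0,0],[1,-0.042,0.0039,0,0,0,0],[1,-0.05,0.0047,0,0,0,0],[1,-0.058,0.0054,0,0,0,0]]'
python3 - <<'E'
from h import *
im=get_image("scene");cv2.imwrite("pics/sx.png",cv2.resize(cv2.convertScaleAbs(im[215:365,310:475],alpha=1.6,beta=15),None,fx=4,fy=4,interpolation=cv2.INTER_CUBIC))
E
```

```text
clock: 41.25
tcp_pos: [0.5139, 0.1163, 0.0558]
tool_rot: [[0.173, 0.985, -0.0], [0.985, -0.173, 0.0], [0.0, -0.0, -1.0]]
ft_force: [-0.2, 4.9, 2.4]
grip_width: 0.0111
```

View pics/sx.png

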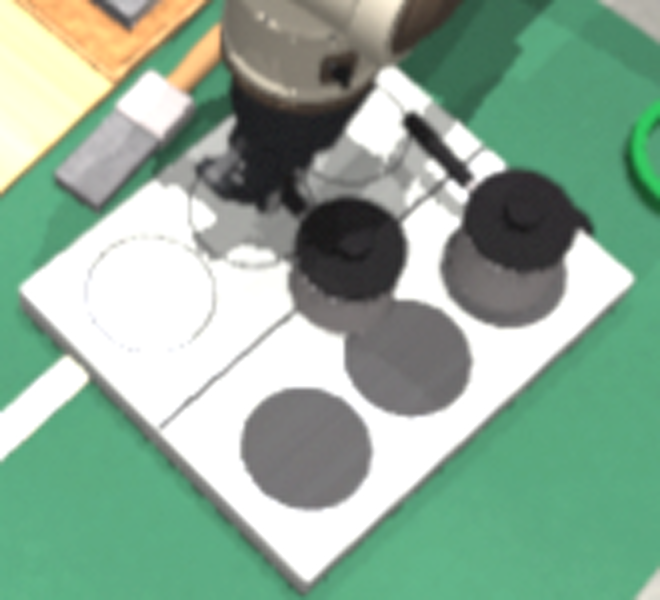

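Pot2 is sliding upright. I continue.

```bash
python3 -m pendant '[[1,-0.006,0.0006,0,0,0,0],[1,-0.014,0.0013,0,0,0,0],[1,-0.022,0.002,0,0,0,0],[1,-0.03,0.0028,0,0,0,0],[1,-0.038,0.0035,0,0,0,0],[1,-0.046,0.0043,0,0,0,0],[1,-0.054,0.005,0,0,0,0],[1,-0.062,0.0057,0,0,0,0],[1,-0.07,0.0065,0,0,0,0],[1,-0.076,0.0071,0,0,0,0],[1,-0.08,0.0075,0,0,0,0],[1,-0.08,0.0075,0,0,0,0]]'
python3 - <<'E'
from h import *
for c in ("scene","top"):
    im=get_image(c)
    for r in spot_point(c,"pot2")[:3]: print(c,r["score"],r["centre"],atz(c,r["centre"],.036))
im=get_image("wrist");cv2.imwrite("pics/wy.png",im)
im=get_image("scene");cv2.imwrite("pics/sy.png",cv2.resize(cv2.convertScaleAbs(im[215:365,310:475],alpha=1.6,beta=15),None,fx=4,fy=4,interpolation=cv2.INTER_CUBIC))
E
```

```text
clock: 42.5
tcp_pos: [0.5075, 0.0361, 0.0559]
tool_rot: [[0.173, 0.985, -0.0], [0.985, -0.173, -0.001], [-0.001, -0.0, -1.0]]
ft_force: [-3.2, -3.0, 7.2]
grip_width: 0.011
scene 0.67 [372.8, 267.1] [0.52109511 0.10566437 0.036     ]
scene 0.64 [436.4, 280.9] [0.44063984 0.25153141 0.036     ]
top 0.63 [210.8, 285.6] [0.43630644 0.25302091 0.036     ]
top 0.58 [268.1, 253.7] [0.52423812 0.10729319 0.036     ]
```

View pics/wy.png

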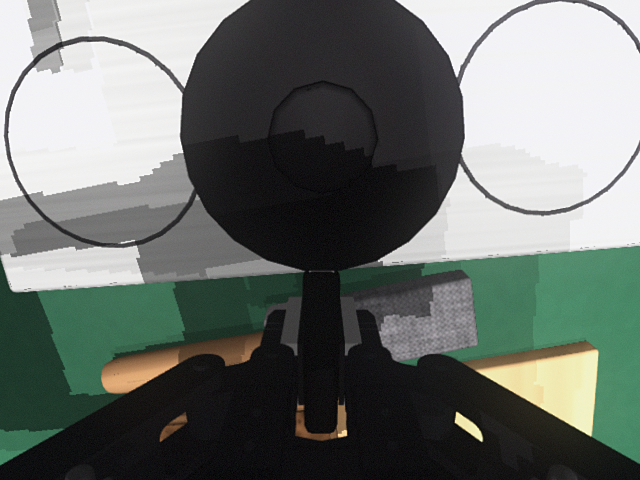

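View pics/sy.png

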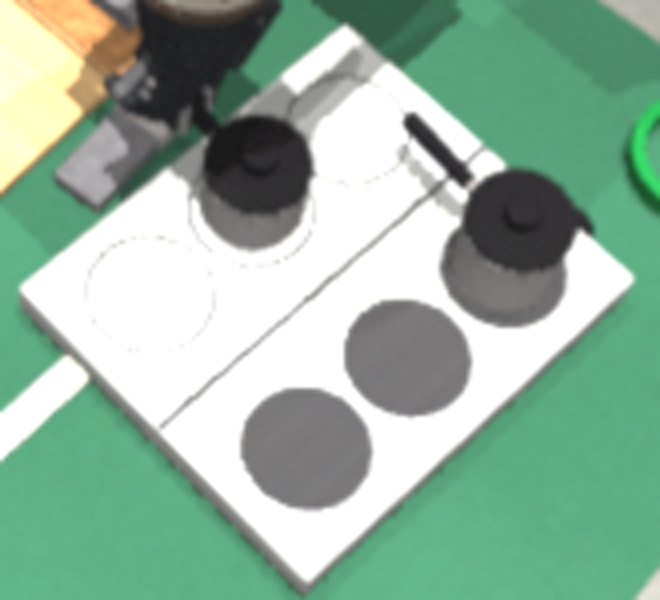

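```bash
python3 -m pendant '[[0.7,0,0,0,0,0,0],[0.4,0,0,0,0,0,0],[0,0,0,0,0,0,0],[0,0,0,0,0,0,0],[0,0,0,-0.03,0,0,0],[0,0,0,-0.08,0,0,0],[0,0.03,-0.01,-0.13,0,0,0],[0,0.08,-0.02,-0.18,0,0,-5],[0,0.1,-0.02,-0.2,0,0,-10],[0,0.1,-0.02,-0.2,0,0,-10],[0,0.1,-0.02,-0.2,0,0,-10]]'
python3 - <<'E'
from h import *
im=get_image("wrist");cv2.imwrite("pics/wz.png",im);print(sense()["tcp_pos"])
for n in("pot2","rest1"):
    for r in spot_point("wrist",n)[:4]: print(n,r["score"],r["centre"],atz("wrist",r["centre"],.036))
E
```

```text
clock: 43.9
tcp_pos: [0.5053, 0.1398, 0.2566]
tool_rot: [[-0.002, 1.0, 0.002], [1.0, 0.002, 0.0], [0.0, 0.002, -1.0]]
ft_force: [0.0, -0.8, -1.1]
grip_width: 0.0426
[0.50497236 0.13891594 0.25519084]
pot2 0.96 [249.1, 74.9] [0.44392048 0.25025285 0.036     ]
pot2 0.88 [339.9, 241.4] [0.52157485 0.10517811 0.036     ]
rest1 0.81 [433.3, 250.7] [0.6090459  0.09592396 0.036     ]
rest1 0.68 [240.6, 235.7] [0.42953684 0.11039035 0.036     ]
```

View pics/wz.png

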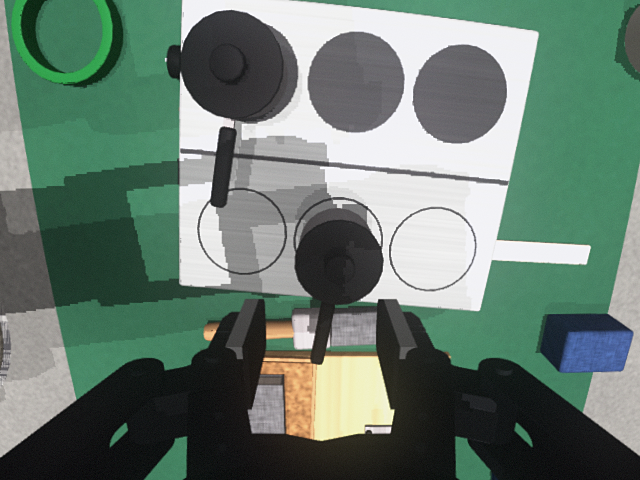

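Run:
```python
from h import *
np.set_printoptions(precision=4,suppress=True)
s,e,h=(228.5,129),(218.5,205),.090
a=atz("wrist",s,h)[:2];b=atz("wrist",e,h)[:2];d=(b-a)/np.linalg.norm(b-a)
print(a,b,"len",np.linalg.norm(b-a),"axis",b-d*.104,"g",b-d*.028,np.degrees(np.arctan2(-d[1],-d[0])))
g=b-d*.028
rel([g[0],g[1],.12],79)
```

```text
[0.4362 0.2068] [0.425  0.1501] len 0.05779711096884294 axis [0.4452 0.2521] g [0.4305 0.1776] 78.848007185978
rel [np.float64(39.5), np.float64(-74.0), np.float64(134.5), np.float64(-0.12), np.float64(0.03), np.float64(10.96)] n>= 4
```

```bash
python3 -m pendant '[[0,0.02,-0.037,0.03,0,0,5],[0,0.0395,-0.074,0.06,0,0,11],[0,0.0395,-0.074,0.1,0,0,11],[0,0.0395,-0.074,0.134,0,0,11],[0,0.0395,-0.074,0.134,0,0,11],[0,0.0395,-0.074,0.16,0,0,11],[0,0.0395,-0.074,0.184,0,0,11],[0,0.0395,-0.074,0.184,0,0,11],[0,0.0395,-0.074,0.184,0,0,11]]'
python3 - <<'E'
from h import *
im=get_image("wrist");cv2.imwrite("pics/xa.png",im);s=sense();print(s["tcp_pos"],s["ft_force"])
E
```

```text
clock: 44.95
tcp_pos: [0.4317, 0.178, 0.0731]
tool_rot: [[0.191, 0.982, 0.0], [0.982, -0.191, 0.0], [0.0, 0.0, -1.0]]
ft_force: [0.3, 0.0, 0.5]
grip_width: 0.0429
[0.43198351 0.17817317 0.07351915] [0.59623523 0.74425474 0.91955801]
```

View pics/xa.png

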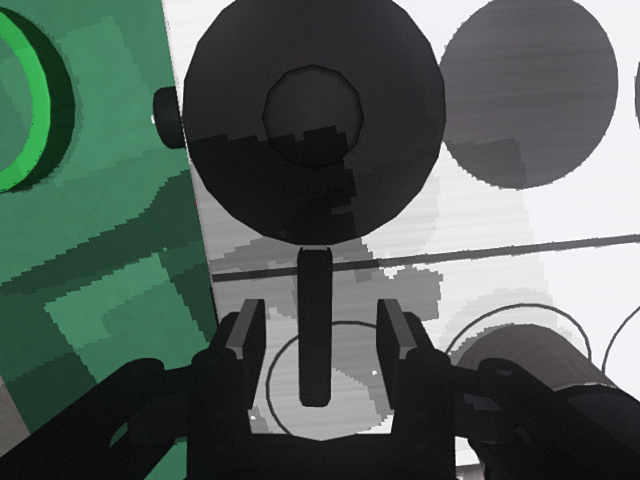

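```bash
python3 -m pendant '[[0,0,-0.002,0.005,0,0,0],[0,0,-0.002,0.009,0,0,0],[0,0,-0.002,0.009,0,0,0],[0.4,0,-0.002,0.009,0,0,0],[0.6,0,-0.002,0.009,0,0,0],[0.6,0,-0.002,0.009,0,0,0]]'
python3 -m pendant '[[0.7,0,0,0,0,0,0],[1,0,0,0,0,0,0],[1,0,0,0,0,0,0],[1,0,0,0,0,0,0],[1,0,0,0,0,0,0]]'
python3 - <<'E'
from h import *
s=sense();R=s["tool_rot"];d=R.T@np.array([-.013,-.1387,0]);print(d)
E
```

```text
clock: 45.6
tcp_pos: [0.4292, 0.1788, 0.063]
tool_rot: [[0.19, 0.982, 0.0], [0.982, -0.19, 0.0], [0.0, 0.0, -1.0]]
ft_force: [-0.2, 0.3, -0.5]
grip_width: 0.0173
clock: 46.1
tcp_pos: [0.4293, 0.1787, 0.063]
tool_rot: [[0.19, 0.982, 0.0], [0.982, -0.19, 0.0], [0.0, 0.0, -1.0]]
ft_force: [1.2, -0.7, 3.7]
grip_width: 0.011
[-1.38640361e-01  1.36212924e-02 -2.74243058e-05]
```

```bash
python3 -m pendant '[[1,-0.004,0.0004,0,0,0,0],[1,-0.01,0.001,0,0,0,0],[1,-0.018,0.0018,0,0,0,0],[1,-0.026,0.0025,0,0,0,0],[1,-0.034,0.0033,0,0,0,0],[1,-0.042,0.0041,0,0,0,0],[1,-0.05,0.0049,0,0,0,0],[1,-0.058,0.0057,0,0,0,0]]'
python3 -m pendant '[[1,-0.006,0.0006,0,0,0,0],[1,-0.014,0.0014,0,0,0,0],[1,-0.022,0.0022,0,0,0,0],[1,-0.03,0.0029,0,0,0,0],[1,-0.038,0.0037,0,0,0,0],[1,-0.046,0.0045,0,0,0,0],[1,-0.054,0.0053,0,0,0,0],[1,-0.062,0.0061,0,0,0,0],[1,-0.07,0.0069,0,0,0,0],[1,-0.076,0.0075,0,0,0,0],[1,-0.0805,0.0079,0,0,0,0],[1,-0.0805,0.0079,0,0,0,0]]'
python3 - <<'E'
from h import *
im=get_image("wrist");cv2.imwrite("pics/xb.png",im)
im=get_image("scene");cv2.imwrite("pics/sz.png",cv2.resize(cv2.convertScaleAbs(im[215:365,310:475],alpha=1.6,beta=15),None,fx=4,fy=4,interpolation=cv2.INTER_CUBIC))
E
```

```text
clock: 46.9
tcp_pos: [0.4236, 0.12, 0.0628]
tool_rot: [[0.19, 0.982, -0.0], [0.982, -0.19, 0.0], [0.0, -0.0, -1.0]]
ft_force: [0.1, 3.7, 1.4]
grip_width: 0.0106
clock: 48.1
tcp_pos: [0.4161, 0.0394, 0.063]
tool_rot: [[0.191, 0.982, -0.0], [0.982, -0.191, -0.001], [-0.001, 0.0, -1.0]]
ft_force: [-3.7, -4.6, 8.4]
grip_width: 0.0111
```

View pics/sz.png

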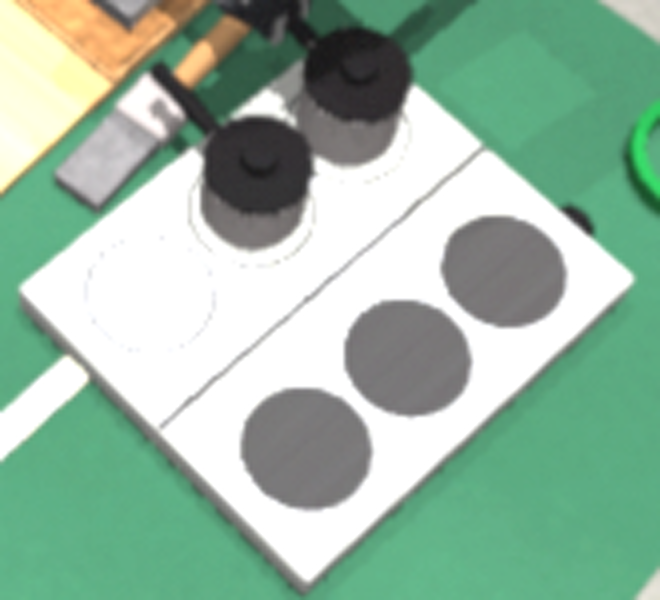

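View pics/xb.png

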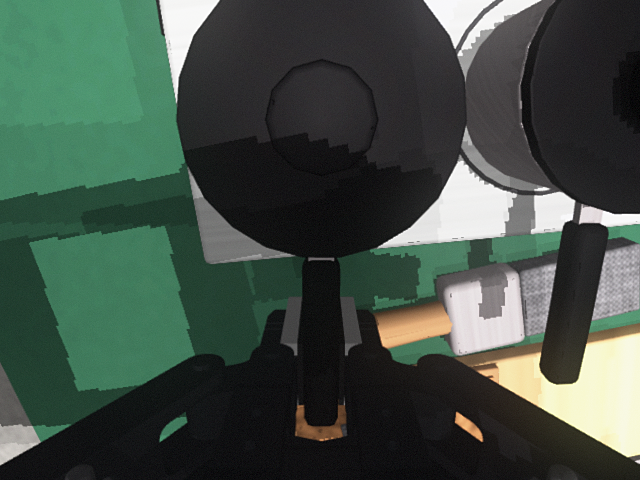

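Run:
```python
from h import *
im=get_image("scene");c=im[215:285,350:420];cv2.imwrite("pics/szz.png",cv2.resize(cv2.convertScaleAbs(c,alpha=1.2,beta=0),None,fx=8,fy=8,interpolation=cv2.INTER_CUBIC))
```

```text
(no output)
```

View pics/szz.png

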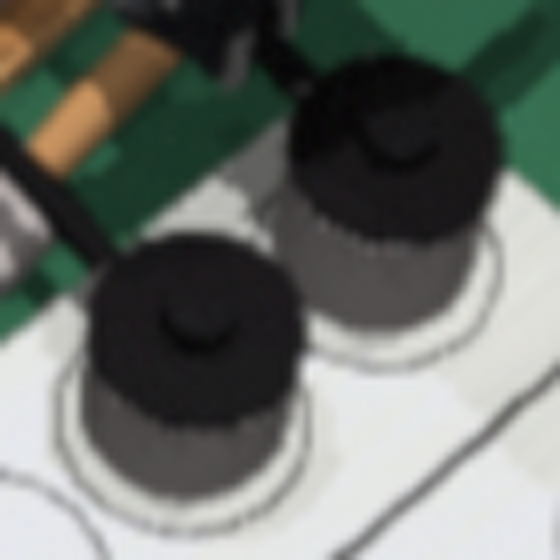

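```bash
python3 -m pendant '[[0.7,0,0,0,0,0,0],[0.4,0,0,0,0,0,0],[0,0,0,0,0,0,0],[0,0,0,0,0,0,0],[0,0,0,-0.03,0,0,0],[0,0,0,-0.08,0,0,0],[0,0.03,0,-0.13,0,0,0],[0,0.08,0.02,-0.17,0,0,-5],[0,0.13,0.04,-0.17,0,0,-11],[0,0.17,0.04,-0.17,0,0,-11],[0,0.17,0.04,-0.17,0,0,-11],[0,0.17,0.04,-0.17,0,0,-11]]'
python3 - <<'E'
from h import *
im=get_image("wrist");cv2.imwrite("pics/xc.png",im);print(sense()["tcp_pos"])
cv2.imwrite("pics/xcz.png",cv2.resize(im[220:430,180:460],None,fx=2.8,fy=2.8,interpolation=cv2.INTER_CUBIC))
E
```

```text
clock: 49.45
tcp_pos: [0.4878, 0.201, 0.2323]
tool_rot: [[-0.003, 1.0, -0.001], [1.0, 0.003, -0.0], [-0.0, -0.001, -1.0]]
ft_force: [-0.7, 0.5, 0.4]
grip_width: 0.0431
[0.48747387 0.19975188 0.23223885]
```

View pics/xc.png

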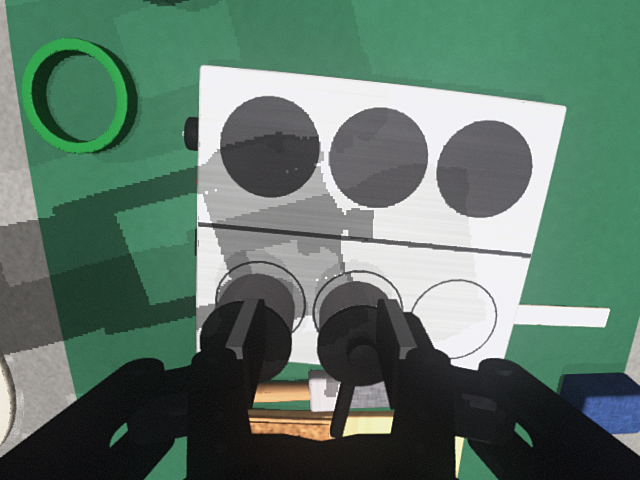

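View pics/xcz.png

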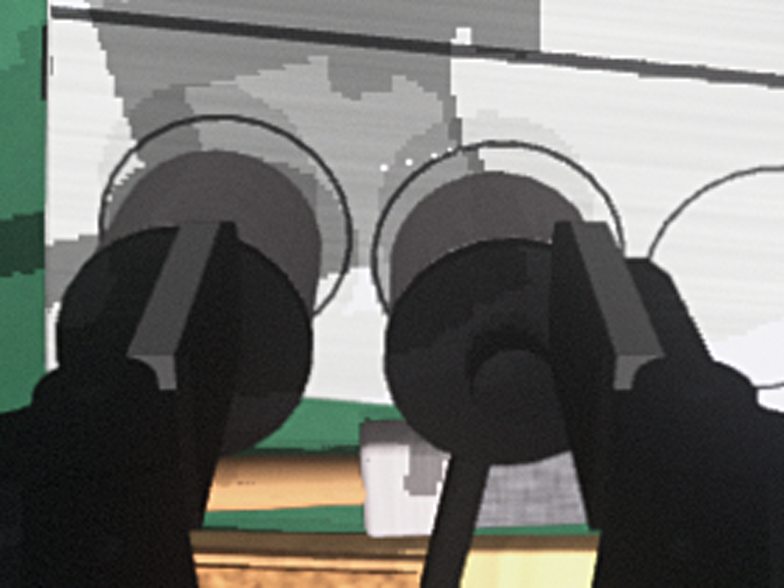

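Measured in this view, pot1 sits a few millimetres off its ring centre toward -x and -y. I'll put numbers on both.

Run:
```python
from h import *
np.set_printoptions(precision=4,suppress=True)
f=lambda u,v:atz("wrist",(180+u/2.8,220+v/2.8),.036)[:2]
def circ(pts,r):
    from scipy.optimize import least_squares
    p=np.array([f(*q) for q in pts]);return least_squares(lambda c:np.hypot(*(p-c).T)-r,p.mean(0)-[0,.03]).x, p
print("ring1",circ([(101,225),(226,117),(351,240),(130,155),(325,165),(316,313)],.041)[0])
print("pot1",circ([(217,150),(150,178),(290,178),(321,235)],.034)[0])
print("ring2",circ([(373,255),(500,142),(622,240),(400,188),(600,190),(385,308)],.041)[0])
print("pot2",circ([(495,171),(391,262),(425,203),(560,200)],.034)[0])
```

```text
ring1 [0.4319 0.1133]
pot1 [0.4302 0.1084]
ring2 [0.5209 0.1048]
pot2 [0.5196 0.1007]
```

Run:
```python
from h import *
rel([.4163,.0395,.063],79)
```

```text
rel [np.float64(-160.0), np.float64(-71.3), np.float64(169.4), np.float64(-0.07), np.float64(0.03), np.float64(11.12)] n>= 5
```

```bash
python3 -m pendant '[[0,-0.04,-0.02,0,0,0,3],[0,-0.08,-0.04,0,0,0,6],[0,-0.12,-0.06,0,0,0,9],[0,-0.16,-0.0713,0,0,0,11],[0,-0.16,-0.0713,0.05,0,0,11],[0,-0.16,-0.0713,0.1,0,0,11],[0,-0.16,-0.0713,0.14,0,0,11],[0,-0.16,-0.0713,0.16,0,0,11],[0,-0.16,-0.0713,0.169,0,0,11],[0,-0.16,-0.0713,0.169,0,0,11],[0,-0.16,-0.0713,0.169,0,0,11]]'
python3 -m pendant '[[0.4,0,0,0,0,0,0],[0.6,0,0,0,0,0,0],[0.6,0,0,0,0,0,0],[0.7,0,0,0,0,0,0],[1,0,0,0,0,0,0],[1,0,0,0,0,0,0],[1,0,0,0,0,0,0],[1,0,0,0,0,0,0]]'
```

```text
clock: 50.6
tcp_pos: [0.417, 0.039, 0.065]
tool_rot: [[0.191, 0.982, 0.001], [0.982, -0.191, -0.0], [0.0, 0.001, -1.0]]
ft_force: [0.0, 1.3, 0.5]
grip_width: 0.0427
clock: 51.4
tcp_pos: [0.4166, 0.0394, 0.0641]
tool_rot: [[0.19, 0.982, 0.0], [0.982, -0.19, -0.0], [-0.0, 0.0, -1.0]]
ft_force: [-2.4, -0.9, 6.5]
grip_width: 0.0109
```

```bash
python3 -m pendant '[[1,0.002,0.0004,0,0,0,0],[1,0.004,0.0007,0,0,0,0],[1,0.005,0.0009,0,0,0,0],[1,0.005,0.0009,0,0,0,0]]'
python3 -m pendant '[[0.7,0,0,0,0,0,0],[0.4,0,0,0,0,0,0],[0,0,0,0,0,0,0],[0,0,0,0,0,0,0],[0,0,0,-0.03,0,0,0],[0,0,0,-0.08,0,0,0],[0,-0.006,0.04,-0.08,0,0,-1],[0,-0.012,0.08,-0.08,0,0,-1],[0,-0.012,0.09,-0.08,0,0,-1],[0,-0.012,0.09,-0.08,0,0,-1]]'
python3 - <<'E'
from h import *
rel([.5075,.0361,.0565],80)
im=get_image("wrist");cv2.imwrite("pics/xd.png",im)
E
```

```text
clock: 51.8
tcp_pos: [0.4186, 0.0439, 0.0642]
tool_rot: [[0.19, 0.982, 0.0], [0.982, -0.19, -0.001], [-0.001, 0.001, -1.0]]
ft_force: [-1.4, -4.4, 6.7]
grip_width: 0.0114
clock: 52.8
tcp_pos: [0.5051, 0.0149, 0.1431]
tool_rot: [[0.174, 0.985, -0.001], [0.985, -0.174, 0.0], [0.0, -0.001, -1.0]]
ft_force: [-0.9, 0.2, 0.5]
grip_width: 0.0423
rel [np.float64(21.3), np.float64(-1.2), np.float64(86.6), np.float64(-0.07), np.float64(-0.0), np.float64(-0.0)] n>= 2
```

View pics/xd.png

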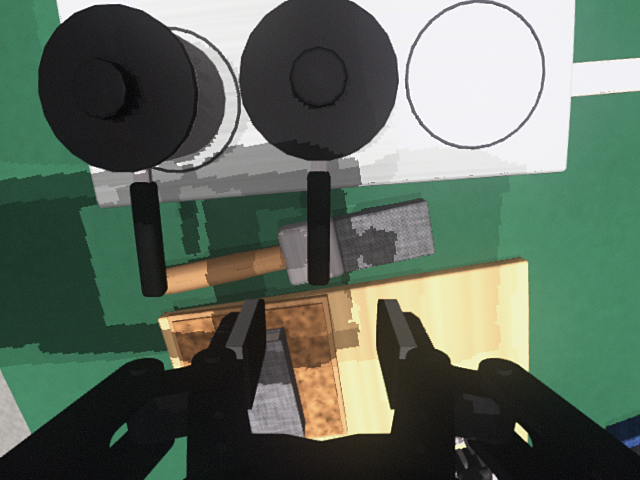

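Handle 2 is lined up, so I lower and pinch it for the small correction.

```bash
python3 -m pendant '[[0,0.0213,-0.001,0,0,0,0],[0,0.0213,-0.001,0.04,0,0,0],[0,0.0213,-0.001,0.07,0,0,0],[0,0.0213,-0.001,0.086,0,0,0],[0,0.0213,-0.001,0.086,0,0,0],[0,0.0213,-0.001,0.086,0,0,0],[0.4,0.0213,-0.001,0.086,0,0,0],[0.6,0.0213,-0.001,0.086,0,0,0],[0.6,0.0213,-0.001,0.086,0,0,0],[0.7,0.0213,-0.001,0.086,0,0,0],[1,0.0213,-0.001,0.086,0,0,0],[1,0.0213,-0.001,0.086,0,0,0],[1,0.0213,-0.001,0.086,0,0,0],[1,0.0213,-0.001,0.086,0,0,0]]'
python3 -m pendant '[[1,0.002,0.0003,0,0,0,0],[1,0.004,0.0005,0,0,0,0],[1,0.0042,0.0006,0,0,0,0],[1,0.0042,0.0006,0,0,0,0]]'
python3 -m pendant '[[0.7,0,0,0,0,0,0],[0.4,0,0,0,0,0,0],[0,0,0,0,0,0,0],[0,0,0,0,0,0,0],[0,0,0,-0.03,0,0,0],[0,0,0,-0.08,0,0,0],[0,0.05,0,-0.13,0,0,0],[0,0.1,0,-0.18,0,0,-5],[0,0.15,0,-0.18,0,0,-10],[0,0.19,-0.01,-0.18,0,0,-10],[0,0.19,-0.01,-0.18,0,0,-10],[-1,0.19,-0.01,-0.18,0,0,-10],[-1,0.19,-0.01,-0.18,0,0,-10],[-1,0.19,-0.01,-0.18,0,0,-10]]'
python3 - <<'E'
from h import *
im=get_image("wrist");cv2.imwrite("pics/xe.png",im);print(sense()["tcp_pos"])
cv2.imwrite("pics/xez.png",cv2.resize(im[220:430,180:460],None,fx=2.8,fy=2.8,interpolation=cv2.INTER_CUBIC))
im=get_image("top");cv2.imwrite("pics/topend.png",im)
E
```

```text
clock: 54.25
tcp_pos: [0.5075, 0.0363, 0.0582]
tool_rot: [[0.173, 0.985, 0.001], [0.985, -0.173, -0.0], [0.0, 0.001, -1.0]]
ft_force: [-0.8, -1.2, 5.4]
grip_width: 0.0108
clock: 54.65
tcp_pos: [0.5087, 0.0399, 0.0583]
tool_rot: [[0.173, 0.985, 0.0], [0.985, -0.173, -0.001], [-0.001, 0.001, -1.0]]
ft_force: [-2.7, -5.6, 8.2]
grip_width: 0.0106
clock: 56.05
tcp_pos: [0.5315, 0.2285, 0.2375]
tool_rot: [[0.0, 1.0, -0.0], [1.0, -0.0, -0.0], [-0.0, -0.0, -1.0]]
ft_force: [0.4, -0.8, 0.2]
grip_width: 0.0835
[0.53152529 0.22835152 0.23760666]
```

View pics/xe.png

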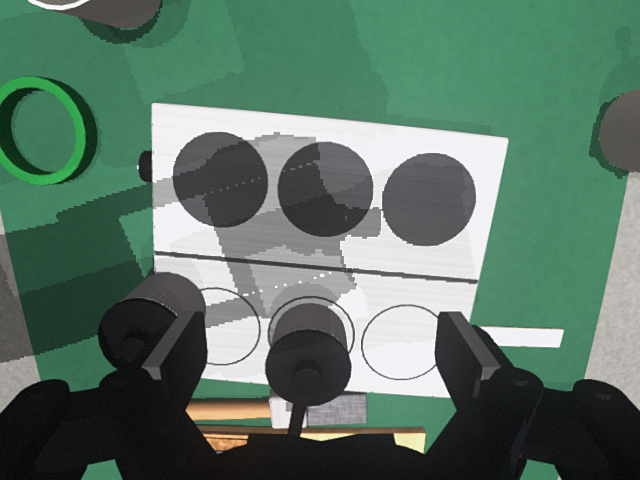

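View pics/topend.png

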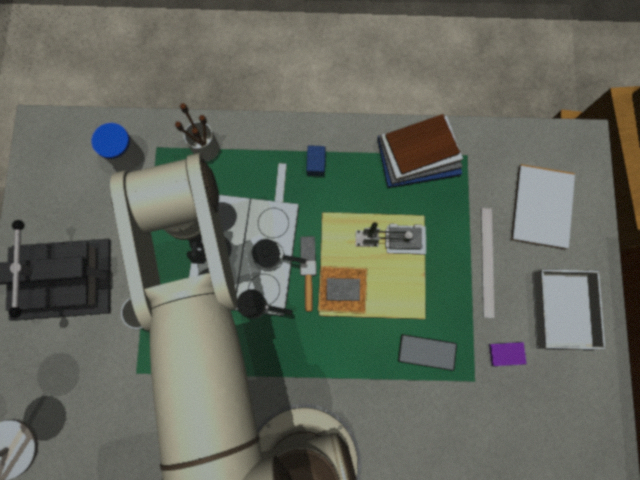

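Pot1 has been knocked aside and now sits left of its ring, at about (150,315). I'll get a clear view of it.

```bash
python3 -m pendant '[[-1,0,-0.05,-0.03,0,0,0],[-1,0.02,-0.1,-0.05,0,0,0],[-1,0.02,-0.1,-0.05,0,0,0],[-1,0.02,-0.1,-0.05,0,0,0]]'
python3 - <<'E'
from h import *
np.set_printoptions(precision=4,suppress=True)
im=get_image("wrist");cv2.imwrite("pics/xf.png",im);print(sense()["tcp_pos"])
for n in("pot1","rest1"):
    for r in spot_point("wrist",n)[:4]: print(n,r["score"],r["centre"],atz("wrist",r["centre"],.036))
E
```

```text
clock: 56.55
tcp_pos: [0.4306, 0.2494, 0.2894]
tool_rot: [[-0.001, 1.0, 0.003], [1.0, 0.001, 0.001], [0.001, 0.003, -1.0]]
ft_force: [-0.2, 0.2, -0.2]
grip_width: 0.0852
[0.4315 0.249  0.2884]
pot1 0.91 [284.1, 303.6] [0.3925 0.137  0.036 ]
pot1 0.71 [401.1, 325.8] [0.5186 0.1105 0.036 ]
rest1 0.98 [319.8, 321.3] [0.4304 0.1162 0.036 ]
rest1 0.92 [484.7, 334.5] [0.6121 0.099  0.036 ]
```

View pics/xf.png

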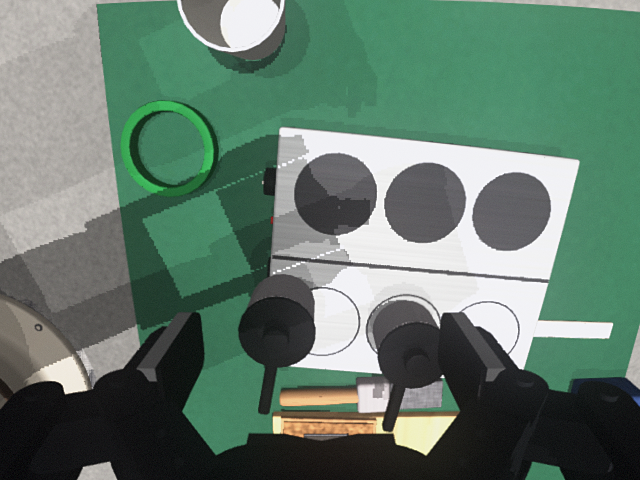

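Run:
```python
from h import *
np.set_printoptions(precision=4,suppress=True)
im=get_image("wrist");cv2.imwrite("pics/xfz.png",cv2.resize(cv2.convertScaleAbs(im[260:430,220:370],alpha=1.8,beta=15),None,fx=3.5,fy=3.5,interpolation=cv2.INTER_CUBIC))
s,e,h=(273,368),(265,412),.090
a=atz("wrist",s,h)[:2];b=atz("wrist",e,h)[:2];d=(b-a)/np.linalg.norm(b-a)
print(a,b,"axis",b-d*.104,"g",b-d*.028,np.degrees(np.arctan2(-d[1],-d[0])))
k=np.array([.3925,.137]);d=(b-k)/np.linalg.norm(b-k);print(np.linalg.norm(b-k),np.degrees(np.arctan2(-d[1],-d[0])))
```

```text
[0.3852 0.0938] [0.375  0.0416] axis [0.3949 0.1437] g [0.3803 0.0691] 78.95595960056215
0.09698962143137281 79.5840143329462
```

View pics/xfz.png

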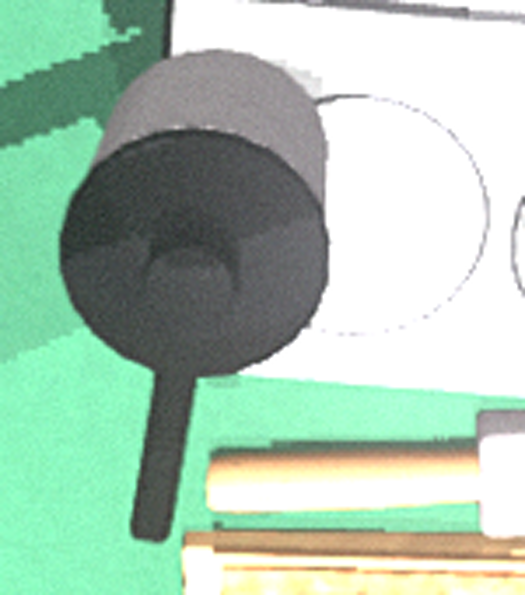

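Run:
```python
from h import *
rel([.379,.0675,.115],79)
```

```text
rel [np.float64(-181.1), np.float64(-53.0), np.float64(172.1), np.float64(-0.06), np.float64(0.04), np.float64(10.98)] n>= 6
```

```bash
python3 -m pendant '[[0,-0.045,-0.013,0,0,0,3],[0,-0.09,-0.026,0,0,0,6],[0,-0.135,-0.039,0,0,0,9],[0,-0.181,-0.053,0,0,0,11],[0,-0.181,-0.053,0.05,0,0,11],[0,-0.181,-0.053,0.1,0,0,11],[0,-0.181,-0.053,0.15,0,0,11],[0,-0.181,-0.053,0.172,0,0,11],[0,-0.181,-0.053,0.172,0,0,11],[0,-0.181,-0.053,0.172,0,0,11]]'
python3 - <<'E'
from h import *
im=get_image("wrist");cv2.imwrite("pics/xg.png",im);print(sense()["tcp_pos"],sense()["ft_force"])
E
```

```text
clock: 57.75
tcp_pos: [0.3791, 0.0679, 0.1164]
tool_rot: [[0.191, 0.982, -0.001], [0.982, -0.191, 0.0], [-0.0, -0.001, -1.0]]
ft_force: [-0.8, -0.5, 0.8]
grip_width: 0.0428
[0.37954114 0.06793576 0.11707954] [ 0.37557307 -0.94736513  0.81314808]
```

View pics/xg.png

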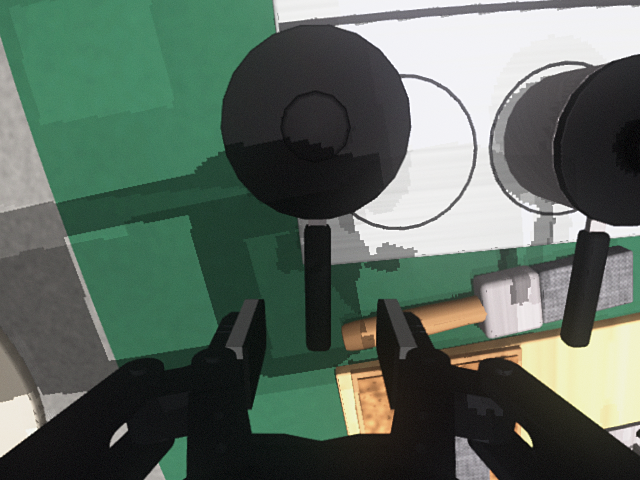

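```bash
python3 -m pendant '[[0,0,-0.0005,0.025,0,0,0],[0,0,-0.0005,0.045,0,0,0],[0,0,-0.0005,0.053,0,0,0],[0,0,-0.0005,0.053,0,0,0],[0,0,-0.0005,0.053,0,0,0],[0.4,0,-0.0005,0.053,0,0,0],[0.6,0,-0.0005,0.053,0,0,0],[0.6,0,-0.0005,0.053,0,0,0],[0.7,0,-0.0005,0.053,0,0,0],[1,0,-0.0005,0.053,0,0,0],[1,0,-0.0005,0.053,0,0,0],[1,0,-0.0005,0.053,0,0,0],[1,0,-0.0005,0.053,0,0,0]]'
python3 - <<'E'
from h import *
s=sense();print(s["tool_rot"].T@np.array([.0385,-.0215,0]))
E
```

```text
clock: 59.1
tcp_pos: [0.3781, 0.0683, 0.063]
tool_rot: [[0.19, 0.982, -0.0], [0.982, -0.19, 0.0], [0.0, -0.0, -1.0]]
ft_force: [-3.1, -0.8, 5.3]
grip_width: 0.0113
[-1.37894697e-02  4.18849677e-02 -3.27893541e-06]
```

```bash
python3 -m pendant '[[1,-0.001,0.003,0,0,0,0],[1,-0.003,0.009,0,0,0,0],[1,-0.0055,0.0165,0,0,0,0],[1,-0.008,0.024,0,0,0,0],[1,-0.0105,0.0315,0,0,0,0],[1,-0.013,0.039,0,0,0,0],[1,-0.0145,0.0435,0,0,0,0],[1,-0.0145,0.0435,0,0,0,0],[1,-0.0145,0.0435,0,0,0,0]]'
python3 -m pendant '[[0.7,0,0,0,0,0,0],[0.4,0,0,0,0,0,0],[0,0,0,0,0,0,0],[0,0,0,0,0,0,0],[0,0,0,-0.03,0,0,0],[0,0,0,-0.08,0,0,0],[0,0.03,0,-0.13,0,0,0],[0,0.08,0.02,-0.17,0,0,-5],[0,0.13,0.04,-0.17,0,0,-11],[0,0.17,0.04,-0.17,0,0,-11],[-1,0.17,0.04,-0.17,0,0,-11],[-1,0.17,0.04,-0.17,0,0,-11],[-1,0.17,0.04,-0.17,0,0,-11]]'
python3 - <<'E'
from h import *
im=get_image("wrist");print(sense()["tcp_pos"])
cv2.imwrite("pics/xhz.png",cv2.resize(im[220:430,180:460],None,fx=2.8,fy=2.8,interpolation=cv2.INTER_CUBIC))
E
```

```text
clock: 60.0
tcp_pos: [0.4184, 0.0458, 0.063]
tool_rot: [[0.19, 0.982, 0.001], [0.982, -0.19, 0.0], [0.0, 0.001, -1.0]]
ft_force: [1.0, 0.8, 3.5]
grip_width: 0.011
clock: 61.3
tcp_pos: [0.4893, 0.2046, 0.2324]
tool_rot: [[-0.001, 1.0, -0.001], [1.0, 0.001, -0.0], [-0.0, -0.001, -1.0]]
ft_force: [0.2, 0.3, -0.5]
grip_width: 0.0833
[0.4892864  0.20415562 0.23260015]
```

View pics/xhz.png

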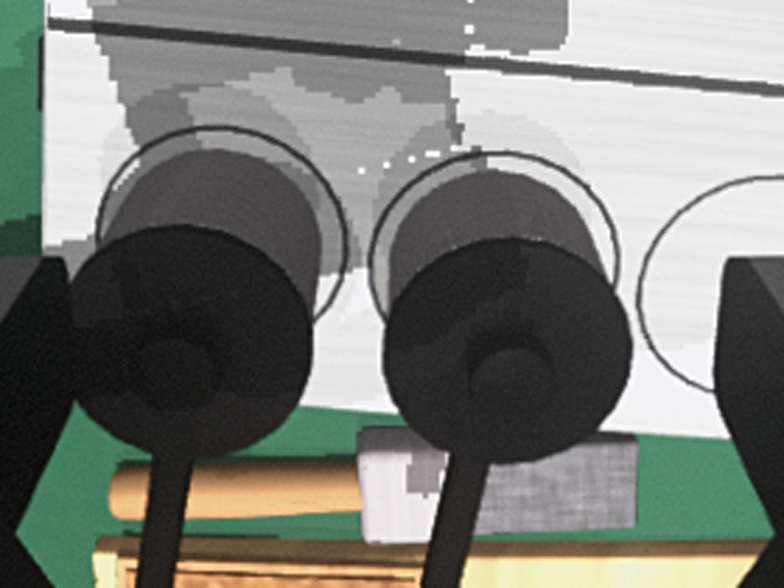

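Both pots now stand well inside their rings. Last step: retreat and look over everything.

```bash
python3 -m pendant '[[-1,0,0,-0.05,0,0,0],[-1,-0.03,0,-0.1,0,0,0],[-1,-0.08,0,-0.14,0,0,0],[-1,-0.12,0,-0.14,0,0,0],[-1,-0.16,0,-0.14,0,0,0],[-1,-0.2,0,-0.14,0,0,0],[-1,-0.24,0,-0.14,0,0,0],[-1,-0.24,0,-0.14,0,0,0],[-1,-0.24,0,-0.14,0,0,0]]'
python3 - <<'E'
from h import *
np.set_printoptions(precision=4,suppress=True)
im=get_image("wrist");cv2.imwrite("pics/xi.png",im);P=camera_params("wrist")
for r in regions_of("wrist","book1")[:3]:
    m=r["mask"].astype(np.uint8);k=max(cv2.findContours(m,0,1)[0],key=cv2.contourArea)
    w=np.array([atz("wrist",u,.04,P)[:2] for u in k[:,0].astype(float)]);q=cv2.minAreaRect((w*1000).astype(np.float32));print(r["score"],np.round(q[0],1),np.round(q[1],1),round(q[2],1))
im=get_image("scene");cv2.imwrite("pics/send.png",cv2.resize(im[130:370,190:480],None,fx=2.5,fy=2.5,interpolation=cv2.INTER_CUBIC))
for n in ("pot1","rest1"):
  for r in spot_point("scene",n)[:3]: print(n,r["score"],atz("scene",r["centre"],.036))
E
```

```text
clock: 62.25
tcp_pos: [0.4891, -0.0364, 0.3729]
tool_rot: [[0.003, 1.0, 0.0], [1.0, -0.003, 0.0], [0.0, 0.0, -1.0]]
ft_force: [-1.1, 0.2, 0.9]
grip_width: 0.0854
0.58 [437.8 -88.9] [56.8 87.8] 0.0
pot1 0.89 [0.4315 0.1176 0.036 ]
pot1 0.57 [0.5198 0.1144 0.036 ]
pot1 0.41 [0.5421 0.1787 0.036 ]
rest1 0.95 [0.6079 0.1037 0.036 ]
rest1 0.81 [0.428  0.1172 0.036 ]
rest1 0.61 [0.5172 0.1    0.036 ]
```

View pics/xi.png

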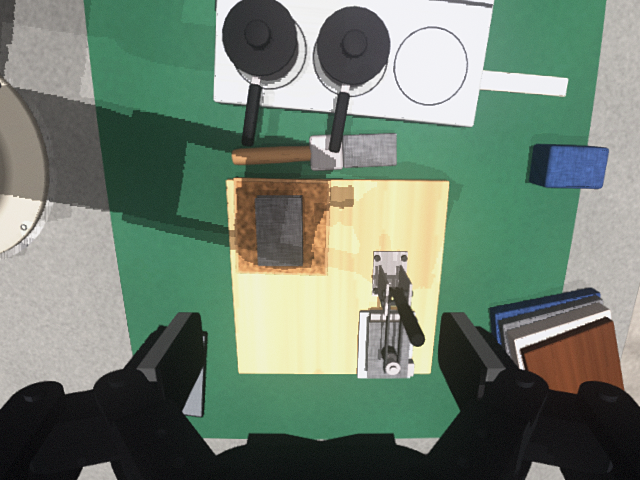

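View pics/send.png

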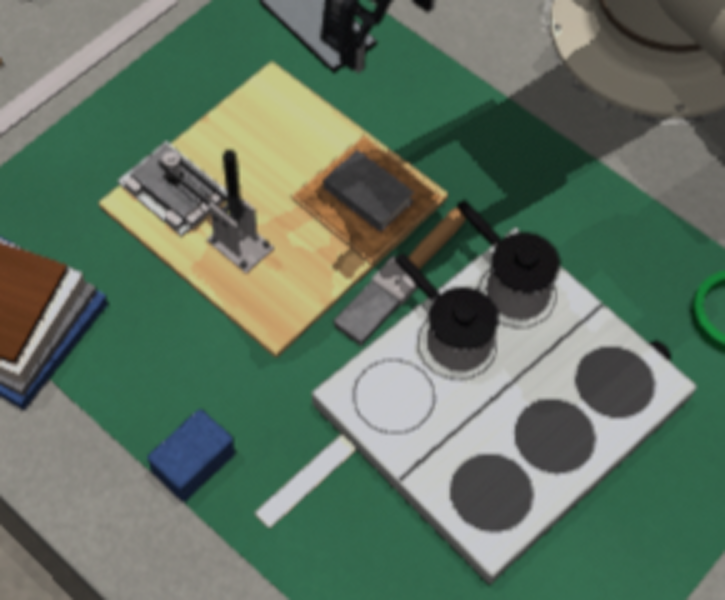

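Run:
```python
from h import *
print(finish_job()); print(sense()["clock"])
```

```text
the job is handed in; nothing more can be done
None
the job is handed in; nothing more can be done
```

The bench is closed up and the job is handed in, at about 62 s of the 210 s allowed. No verdict is reported.

- **Pots:** Only pot1 and pot2 were there. I pressed each lid to a hard stop at its stated home height (z 0.1184 and 0.1103). I then slid each pot by its handle into ring 1 and ring 2, and re-gripped each once to centre it better.
- **Knock:** Pot1 was found knocked about 4 cm aside. I slid it back, and my last close view put both pots within about 2–3 mm of their ring centres. After the knock I checked its lid only by eye (no gap at the rim) and did not press it again.
- **Books and clamp:**
  - I threw the clamp back to its stop and laid book1 flat in the middle of the drying board.
  - I pushed book2 against both fences until each pushed back. It looked square from above before clamping.
  - I swung the clamp over until it pushed back with 22 N at its stop, and it stands upright in the final pictures.
- **Disagreement:** In the final scene picture, the networks put pot2 about 14 mm from ring 2's centre. The enlarged wrist view and the scene picture itself show it inside the ring, so I took that as network error.
- **Other things:** I touched nothing else, and nothing in the final pictures looked moved.

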